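# Load an impression cartridge and clamp it home in the dispenser

### The arm

A 6-joint arm with a two-finger parallel gripper is mounted at the origin on the work surface. World frame = base frame: x ahead of the robot, y to its left, z up, the work surface at z = 0. Lengths are in mm, angles in rad, forces in N, time in s.
With the tool pointing down it reaches from about 400 to 925 mm from the base axis. Payload 12.5 kg.
Tool frame: the origin (TCP) lies between the finger pads; the fingertips stand 11 mm ahead of it and the grasp point (between the pads) lies 8 mm behind it; y points along the fingers, x is the direction in which the jaws open and shut, and the axes are right-handed (so a half turn about y gives the same grasp; the last joint's range is limited). The gripper opens to 95 mm and grips with 3 to 60 N. Pads are 20 mm wide; open, the fingers measure 119 mm over their backs; the gripper's body (75 mm by 180 mm) begins 59 mm behind the grasp point.
Start: joints at [1.188, 0.491, 1.559, -0, 1.092, -0.106], TCP at [170.781, 601.231, 225.661] pointing down, gripper open.
Joint ranges: [-3.1, 3.1], [-0.84, 2.19], [0.05, 2.79], [-1.13, 4.28], [0.06, 2.93], [-2.69, 2.69]. Speed limits (rad/s): [2.22, 2.22, 2.79, 3.14, 3.14, 3.14].

### API

Orientations are given as [roll, pitch, yaw] about the fixed x, y, z axes, in that order (R = Rz(yaw) Ry(pitch) Rx(roll)).
In Python, from cell import env gives the robot as it stands.
- The arm moves only by the tool jog_arm, never from a script. Its argument "series" is a list of rows, each an object of numbers: "dx", "dy", "dz": the shift along the world's x, y, z in m; "rx", "ry", "rz": the turn, a rotation vector about the world's x, y, z in degrees; "gripper": the opening, from 0 (shut) to 1 (fully open). A call has 1 to 12 rows; each row shifts and turns the commanded pose from where the row before left it; what a row does not reach is not made up. A row lasts 1/10 s, in which the tool goes at most 50 mm and 8.59 degrees, less where a joint would pass 70% of its speed; a pose out of reach is approached as far as the arm can. A call is refused whole if a number of a shift passes 0.05 or a number of a turn 8.59, either way. A call with a gripper value outside its range is refused whole. The fingers move at their own pace and stop on an object; the grip force is fixed at half the most. Time passes only in rows, so rows that do not move let the fingers close. It gives the time, the measured TCP pose, the force and the opening at its end, in the units of the state.
- env.state(): the state, without advancing time (a new reading comes with each control period).
- env.read_camera(name): name is "scene" or "top" or "wrist"; returns the picture (400x640x3 uint8, red, green, blue); there is no depth.
- env.camera_info(name): a dict with "camera_matrix" (3x3 intrinsics, pixels), "R" (3x3) and "t" (3): a world point X has camera coordinates R X + t; the wrist camera has in their place "mount" (4x4, takes a point from camera to tool coordinates, whose origin is the TCP and whose axes are the tool frame's). Camera axes: x right, y down, z forward; pixel columns grow to the right and rows downward; lengths in mm; the calibration is good to about 2 mm. The wrist camera is an equidistant fisheye: a pixel r from the principal point sees the ray r / f radians off the axis. A picture is of the moment at which its call begins: read the wrist's pose just before it. camera_info takes no time and is no camera call.
- env.job_done(): hands the job in, once; it reports no verdict.
The state is a dict: "t": time; "joints": joint angles; "qvel": joint speeds; "tau": joint torques, N m; "eef_pos": TCP position; "tcp_rot": TCP orientation; "ft_force": force on the tool from outside, world axes, zero at the start; "moment": the same for the moment, N m; "opening": opening from 0.0 (shut) to 1.0 (fully open).
Only numpy, scipy, OpenCV 4.12 (cv2) and the standard library are available. Lean on these libraries where they do the work, as an engineer would, in place of code of your own. Each camera call takes 0.05 s, during which the arm holds its last target.

### The job

Load the blue-and-white twin cartridge into the impression-material dispenser: lay it in the cradle with its flange down in the groove and its nose to the front, let go, then swing the hinged clamp over and press it down until the cartridge is driven fully home on its saddles and the clamp holds it there by itself. The barrels split easily, so press only until you feel it go firm, and leave the other cartridge and everything else on the counter alone.

Things in the scene. Friction and masses are not known exactly. Their poses are not given: they have to be found in the camera images.
- cartridge_center (a point): centre (12.5 mm above the underside) of the blue-and-white cartridge to load: rigid, 70 to 140 g, lying flat. Two round barrels side by side along local x (-45 to +45 mm), each 23 mm across, blue at local +y and white at -y: 47 mm wide, 23 mm high; take it across both. Flange at the +x end, nose (13 mm across) at the -x end out to x = -60 mm. Local z is up
- cartridge_flange (a point): centre of its white flange plate: 5 mm thick along local x, 66 mm wide, 26 mm high, underside level with that of the barrels; 47.5 mm along local +x from the cartridge's centre. Same axes
- cartridge_b: the other cartridge, same shape, one yellow and one green barrel, on the same tray; origin at the centre of its underside. Leave it alone
- tray: fixed pale blue-grey tray, 205 x 300 mm, on which both cartridges lie; its floor is 6 mm above the counter, its rim 12 mm; origin at the centre of its underside
- dispenser: fixed white benchtop dispenser, 285 x 120 mm, deck 34 mm high, motor housing (106 mm high) from local x = 78 mm back. Origin at counter height, local -x is its front, z up. The grey cradle on the deck takes a cartridge lying along local x, nose to the front. Beside the cradle, between local x = -45 and +10 mm, there is free room for fingers down to the deck
- cradle_home (a point): where cartridge_center lies, axes matching, when the cartridge is fully home on its rigid saddles: local (-20, 0, 72.5) mm of the dispenser. Cheeks (28 to 42 mm forward of here, rising to 17 mm above here) leave about 1.5 mm play to each side of the barrels, with sloping lead-ins
- flange_groove (a point): where cartridge_flange lies when home. The groove is 8 mm wide along x for the 5 mm flange and 69 mm across for its 66 mm; sloping lead-ins, rear wall top 94 mm and front wall top 87 mm above the counter. Same axes as the dispenser
- lifter_top (a point): top centre of the orange spring plate (36 x 30 mm) under the middle of the cartridge. It holds a cartridge 8 mm above home until it is pressed down, pushing up with 4 N there and 10 N at home. Moves down only
- clamp_hinge (a point): hinge axis of the clamp, along the dispenser's local y, at local x = 60, z = 100 mm, behind the groove
- clamp_bar (a point): centre of the clamp's black cross bar: 14 mm across, 80 mm long, parallel to the hinge axis, 165 mm from it and (arm level) 6 mm above it, at the end of a steel arm 22 x 10 mm. Under the arm, 80 mm from the hinge, a rubber foot (40 mm across the barrels) on a set screw presses on the middle of the cartridge
- clamp (a joint): clamp angle: 0 with the arm level and bar to the front, growing as it opens; starts 1.75 to 1.9 (upright, leaning back). Friction hinge, stays where left. The foot's screw setting is unknown: the cartridge is home somewhere from 0.02 to 0.10, first touched about 0.1 before. At the bar: 7 N to move, 12 N near home, then rigid. 16 to 20 N is firm; over 34 N (60 N at the foot) splits it
Not all that is in view belongs to the job. What is shaped like the part that bears cartridge_center but pink or red is not meant.

How it is judged:
By the outcome, as a careful person would: the job done as asked, in the order asked, and still so for the second after the job is handed in, with the robot touching nothing.
It also fails if it takes over 61 s, if anything falls off the work surface, if the arm or the gripper's body presses on something with over 40 N, if the wrist force passes 120 N, or if a joint passes its speed limit or range.

## Working session

There is one attempt and no reset: what is moved stays moved. The work goes in short steps, Python scripts to look and compute and a tool call to move; the robot and the scene stay as the last step left them, time stands still between calls to the robot, and variables do not carry over. Pictures are saved under pics/ and viewed, and the job is handed in when it is done.

Besides the shell and the picture viewer there is one more tool, called as name(argument=value, ...) on one line, values as JSON. jog_arm: Moves the arm, as the interface text tells. Its arguments: {"type":"object","properties":{"series":{"type":"array"}},"required":["series"]}

```bash
ls; mkdir -p pics; python3 - <<'E'
from cell import env
import cv2, numpy as np
print(env.state())
for n in ["scene","top","wrist"]:
    im=env.read_camera(n); cv2.imwrite(f"pics/{n}0.png",im[:,:,::-1]); print(n,env.camera_info(n))
E
```

```text
pics
{'t': 0.0, 'joints': array([ 1.18841544e+00,  4.91564348e-01,  1.55943671e+00, -6.09318454e-05,
        1.09170195e+00, -1.05606385e-01]), 'qvel': array([ 0.00048912, -0.00039989, -0.00179628,  0.00098289, -0.00109821,
        0.00190738]), 'tau': array([-2.16543827e-03, -6.12627983e+01, -2.58175278e+01,  6.91377791e-02,
        4.83179174e-02, -1.04525491e-04]), 'eef_pos': array([170.69422206, 601.00262941, 225.0631538 ]), 'tcp_rot': array([-1.57073302e+00,  1.10987325e-03,  1.29404998e+00]), 'ft_force': array([-0.00119696,  0.2717051 , -0.56544946]), 'moment': array([0.02123481, 0.03696717, 0.0116628 ]), 'opening': 0.9987667783049092}
scene {'camera_matrix': array([[500.70016094,   0.        , 312.60889666],
       [  0.        , 500.70016094, 199.25907843],
       [  0.        ,   0.        ,   1.        ]]), 'R': array([[ 0.08798236,  0.99606462, -0.01069481],
       [ 0.84693289, -0.08045273, -0.52557782],
       [-0.5243699 ,  0.03718379, -0.8506783 ]]), 't': array([-208.49494881, -329.77586821, 1409.73805119])}
top {'camera_matrix': array([[460.13905611,   0.        , 318
[... 155 characters left out ...]
-0.01183194],
       [-0.99927486,  0.00836153, -0.03714621],
       [ 0.03724138,  0.0115289 , -0.99923979]]), 't': array([ 186.77101183,  434.52434652, 1071.76218115])}
wrist {'camera_matrix': array([[309.70691629,   0.        , 322.56011954],
       [  0.        , 309.70691629, 199.4985992 ],
       [  0.        ,   0.        ,   1.        ]]), 'mount': array([[ 9.99999391e-01, -1.06075051e-03,  3.04213770e-04,
         1.77863766e+00],
       [-5.58880785e-04, -2.49123682e-01,  9.68471517e-01,
        -1.58792975e+02],
       [-9.51519803e-04, -9.68471097e-01, -2.49124123e-01,
         6.96809977e+01],
       [ 0.00000000e+00,  0.00000000e+00,  0.00000000e+00,
         1.00000000e+00]])}
```

View pics/scene0.png

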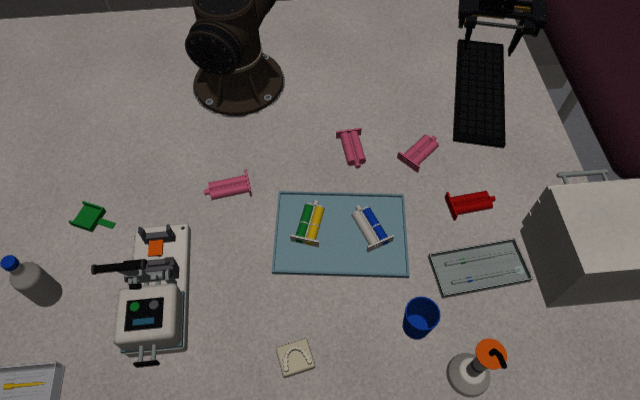

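View pics/top0.png

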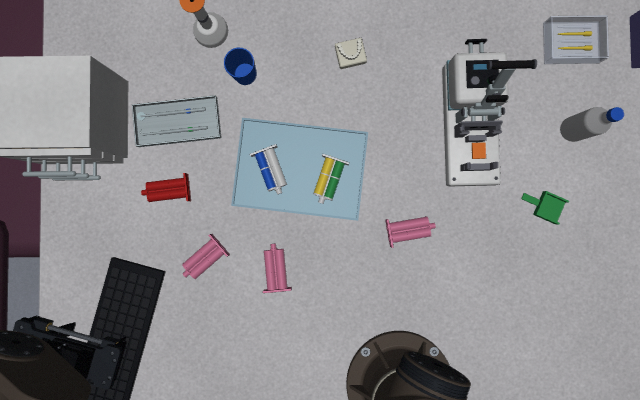

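View pics/wrist0.png

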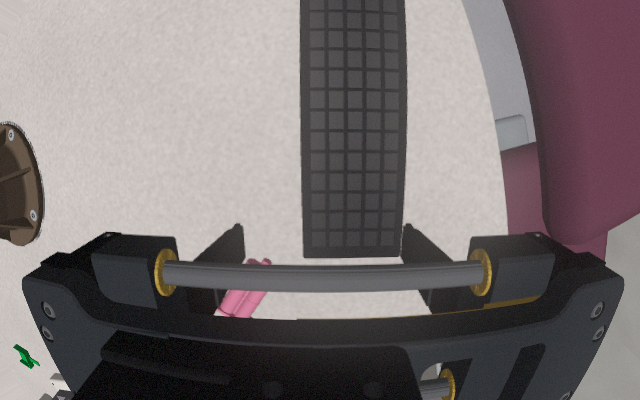

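The blue-and-white twin cartridge is at top (269,168), with its flange at about (264,148) and its nose at about (278,190). The others are cartridge_b, yellow/green, at (331,178), and pink or red decoys at (166,188), (205,258), (275,268) and (411,230). Only the first fits the description. The dispenser is at (475,120), with its front facing down in the picture (world -x). I'll check enlarged crops next.

```bash
python3 - <<'E'
import cv2, numpy as np
a=cv2.imread("pics/top0.png"); s=cv2.imread("pics/scene0.png")
c1=cv2.resize(a[135:205,235:305],(390,390),interpolation=cv2.INTER_CUBIC)
c2=cv2.resize(a[30:200,430:545],None,fx=3.4,fy=3.4,interpolation=cv2.INTER_CUBIC)
cv2.imwrite("pics/c1.png",c1);cv2.imwrite("pics/c2.png",c2)
cv2.imwrite("pics/c3.png",cv2.resize(s[210:375,80:205],None,fx=3.6,fy=3.6,interpolation=cv2.INTER_CUBIC))
cv2.imwrite("pics/c4.png",cv2.resize(s[195:260,340:405],None,fx=6,fy=6,interpolation=cv2.INTER_CUBIC))
E
```

```text
(no output)
```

View pics/c1.png

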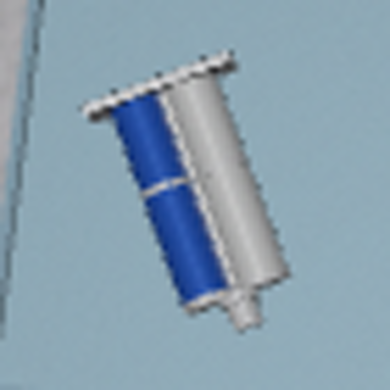

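View pics/c2.png

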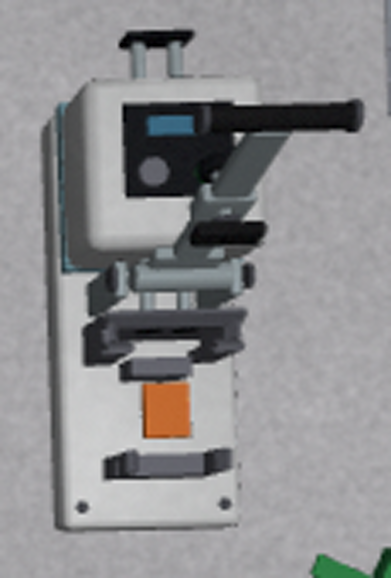

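View pics/c3.png

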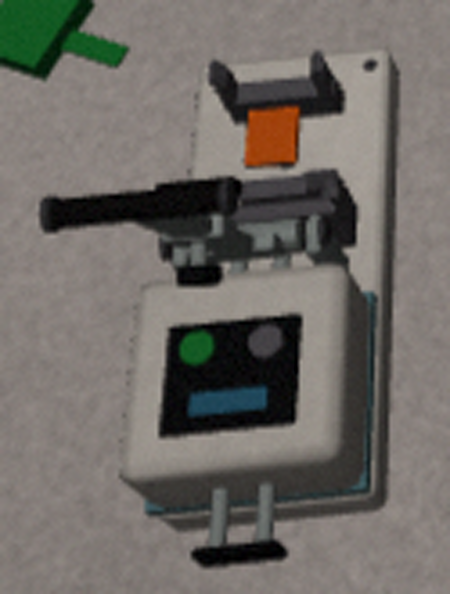

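View pics/c4.png

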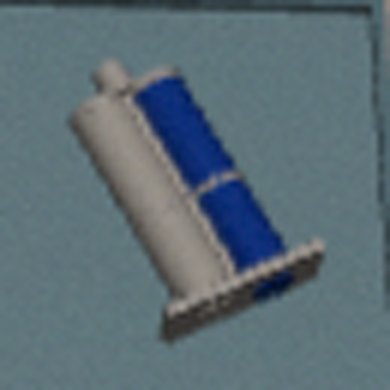

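Confirmed: blue/white, with the flange at the upper left of the crop and blue at world +y. I'll take coarse positions now and refine them with the wrist camera.

```bash
cat > h.py <<'E'
import numpy as np, cv2
from scipy.spatial.transform import Rotation as Ro
from cell import env
def ray(name,uv,pose=None):
    ci=env.camera_info(name);K=ci["camera_matrix"]; u,v=uv
    a=np.array([(u-K[0,2])/K[0,0],(v-K[1,2])/K[1,1]])
    if name!="wrist":
        d=ci["R"].T@np.r_[a,1]; return -ci["R"].T@ci["t"],d/np.linalg.norm(d)
    r=np.linalg.norm(a); d=np.r_[np.sin(r)*a/r,np.cos(r)]
    M=ci["mount"]; p,rot=pose; R=Ro.from_euler("xyz",rot).as_matrix()
    return R@M[:3,3]+p, R@(M[:3,:3]@d)
def onz(name,uv,z,pose=None):
    o,d=ray(name,uv,pose); return o+d*(z-o[2])/d[2]
def proj(name,X,pose=None):
    ci=env.camera_info(name);K=ci["camera_matrix"]
    if name!="wrist":
        c=ci["R"]@X+ci["t"]; return K[:2,2]+K[0,0]*c[:2]/c[2]
    p,rot=pose; R=Ro.from_euler("xyz",rot).as_matrix(); M=ci["mount"]
    c=M[:3,:3].T@(R.T@(np.array(X)-p)-M[:3,3]); rr=np.hypot(c[0],c[1]); th=np.arctan2(rr,c[2])
    return K[:2,2]+K[0,0]*th*c[:2]/rr
def tri(rs):
    A=np.zeros((3,3));b=np.zeros(3)
    for o,d in rs:
        P=np.eye(3)-np.outer(d,d)/(d@d);A+=P;b+=P@o
    return np.linalg.solve(A,b)
def mask(im,lo,hi,roi=None):
    m=cv2.inRange(cv2.cvtColor(im,cv2.COLOR_BGR2HSV),np.array(lo),np.array(hi))
    if roi:
        k=np.zeros_like(m);x0,y0,x1,y1=roi;k[y0:y1,x0:x1]=255;m&=k
    return m
def look(n,tag):
    s=env.state();im=env.read_camera(n)[:,:,::-1].copy();cv2.imwrite(f"pics/{tag}.png",im)
    np.save(f"pics/{tag}.npy",np.r_[s["eef_pos"],s["tcp_rot"]]);return im,(s["eef_pos"],s["tcp_rot"])
E
python3 - <<'E'
from h import *
T=cv2.imread("pics/top0.png");S=cv2.imread("pics/scene0.png")
mb=mask(T,(105,120,60),(130,255,255),(240,140,300,200)); p=cv2.findNonZero(mb)[:,0]+0.0
W=np.array([onz("top",q,27)[:2] for q in p]); c=W.mean(0); w,v=np.linalg.eigh(np.cov(W.T)); ax=v[:,1]*np.sign(v[0,1])
print("blue c",c,"yaw",np.degrees(np.arctan2(ax[1],ax[0])))
print("flange ends",[onz("top",(235+x/5.571,135+y/5.571),32) for x,y in[(85,108),(234,60)]])
mo=mask(T,(5,150,120),(18,255,255),(460,130,500,170));a=cv2.findNonZero(mo)[:,0].mean(0)
mo=mask(S,(5,150,120),(18,255,255),(130,225,180,270));b=cv2.findNonZero(mo)[:,0].mean(0)
print("orange",a,b,onz("top",a,68),onz("scene",b,68),tri([ray("top",a),ray("scene",b)]))
# deck front corners-ish screws, z34
f=3.4;q=[onz("top",(430+x/f,30+y/f),34) for x,y in [(82,506),(225,504)]];print("screws",q)
# bar ends top: c2 (205,118),(355,115) scene: c3 (228,195),(48,213)
for t,s in [((207,120),(48,213)),((355,115),(228,195))]:
    pass
E1=tri([ray("top",(430+207/f,30+120/f)),ray("scene",(80+228/3.6,210+195/3.6))]);E2=tri([ray("top",(430+355/f,30+115/f)),ray("scene",(80+48/3.6,210+213/3.6))])
print("bar ends",E1,E2)
E
```

```text
blue c [498.01065998 306.88983576] yaw 20.275906093584272
flange ends [array([533.91713306, 339.62748622,  32.        ]), array([553.32939582, 277.64699683,  32.        ])]
orange [478.31313131 150.25252525] [154.87192118 247.50246305] [ 533.63283238 -173.4220872    68.        ] [ 536.13385992 -173.91961156   68.        ] [ 534.15522959 -174.92996577   64.14959355]
screws [array([ 473.02894343, -128.32200995,   34.        ]), array([ 473.53136593, -224.24916669,   34.        ])]
bar ends [ 663.56187017 -133.81172652  255.69501943] [ 665.38622395 -214.54914719  255.86468034]
```

The target cartridge is centred near (499,293) at about 19° yaw. The dispenser's lifter is near (535,-174) at about 0–1° yaw, and the clamp bar is near (664,-174,256). I'll move to a wrist-camera viewpoint over the cartridge.

jog_arm(series=[{"dx": 0.033, "dy": -0.0237, "dz": -0.0054, "rz": 2.95}, {"dx": 0.033, "dy": -0.0237, "dz": -0.0054, "rz": 2.95}, {"dx": 0.033, "dy": -0.0237, "dz": -0.0054, "rz": 2.95}, {"dx": 0.033, "dy": -0.0237, "dz": -0.0054, "rz": 2.95}, {"dx": 0.033, "dy": -0.0237, "dz": -0.0054, "rz": 2.95}, {"dx": 0.033, "dy": -0.0237, "dz": -0.0054, "rz": 2.95}, {"dx": 0.033, "dy": -0.0237, "dz": -0.0054, "rz": 2.95}, {"dx": 0.033, "dy": -0.0237, "dz": -0.0054, "rz": 2.95}, {"dx": 0.033, "dy": -0.0237, "dz": -0.0054, "rz": 2.95}, {"dx": 0.033, "dy": -0.0237, "dz": -0.0054, "rz": 2.95}, {"dx": 0.033, "dy": -0.0237, "dz": -0.0054, "rz": 2.95}, {"dx": 0.033, "dy": -0.0237, "dz": -0.0054, "rz": 2.95}])

```text
$.series[0]: bad value
```

jog_arm(series=[{}, {}, {}])

```text
$.series[0]: bad value
```

```bash
python3 - <<'E'
from h import *
im,p=look("wrist","w1");print(p)
E
```

```text
(array([170.7080652 , 601.06481819, 225.23818405]), array([-1.57072097e+00,  7.72974997e-04,  1.29401943e+00]))
```

View pics/w1.png

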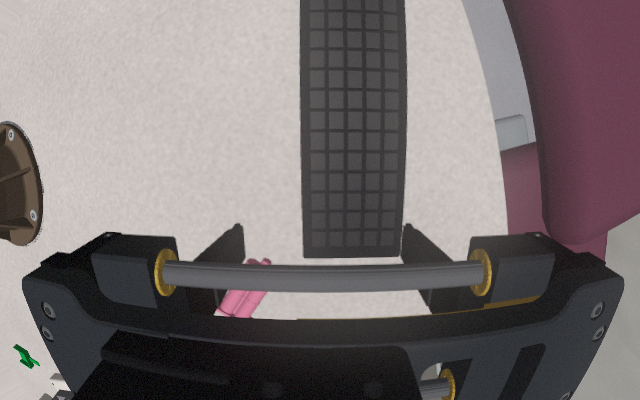

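The call was refused and nothing moved, so rows probably need every key.

jog_arm(series=[{"dx": 0.033, "dy": -0.0237, "dz": -0.0054, "rx": 0, "ry": 0, "rz": 2.95, "gripper": 1}, {"dx": 0.033, "dy": -0.0237, "dz": -0.0054, "rx": 0, "ry": 0, "rz": 2.95, "gripper": 1}, {"dx": 0.033, "dy": -0.0237, "dz": -0.0054, "rx": 0, "ry": 0, "rz": 2.95, "gripper": 1}, {"dx": 0.033, "dy": -0.0237, "dz": -0.0054, "rx": 0, "ry": 0, "rz": 2.95, "gripper": 1}, {"dx": 0.033, "dy": -0.0237, "dz": -0.0054, "rx": 0, "ry": 0, "rz": 2.95, "gripper": 1}, {"dx": 0.033, "dy": -0.0237, "dz": -0.0054, "rx": 0, "ry": 0, "rz": 2.95, "gripper": 1}, {"dx": 0.033, "dy": -0.0237, "dz": -0.0054, "rx": 0, "ry": 0, "rz": 2.95, "gripper": 1}, {"dx": 0.033, "dy": -0.0237, "dz": -0.0054, "rx": 0, "ry": 0, "rz": 2.95, "gripper": 1}, {"dx": 0.033, "dy": -0.0237, "dz": -0.0054, "rx": 0, "ry": 0, "rz": 2.95, "gripper": 1}, {"dx": 0.033, "dy": -0.0237, "dz": -0.0054, "rx": 0, "ry": 0, "rz": 2.95, "gripper": 1}, {"dx": 0.033, "dy": -0.0237, "dz": -0.0054, "rx": 0, "ry": 0, "rz": 2.95, "gripper": 1}, {"dx": 0.033, "dy": -0.0237, "dz": -0.0054, "rx": 0, "ry": 0, "rz": 2.95, "gripper": 1}])

```text
t: 1.4
eef_pos: [568.0, 315.6, 160.5]
tcp_rot: [-1.571, -0.0, 1.914]
ft_force: [-0.0, 1.2, 0.3]
opening: 1.0
```

jog_arm(series=[{"dx": 0, "dy": 0, "dz": 0, "rx": 0, "ry": 0, "rz": 0, "gripper": 1}, {"dx": 0, "dy": 0, "dz": 0, "rx": 0, "ry": 0, "rz": 0, "gripper": 1}, {"dx": 0, "dy": 0, "dz": 0, "rx": 0, "ry": 0, "rz": 0, "gripper": 1}])

```text
t: 1.7
eef_pos: [566.1, 317.3, 160.9]
tcp_rot: [-1.57, -0.0, 1.912]
ft_force: [0.5, -0.6, 0.4]
opening: 1.005
```

```bash
python3 - <<'E'
from h import *
im,p=look("wrist","w2");print(p)
E
```

```text
(array([566.08172333, 317.32341837, 160.85029254]), array([-1.57036690e+00, -2.19825413e-04,  1.91196907e+00]))
```

View pics/w2.png

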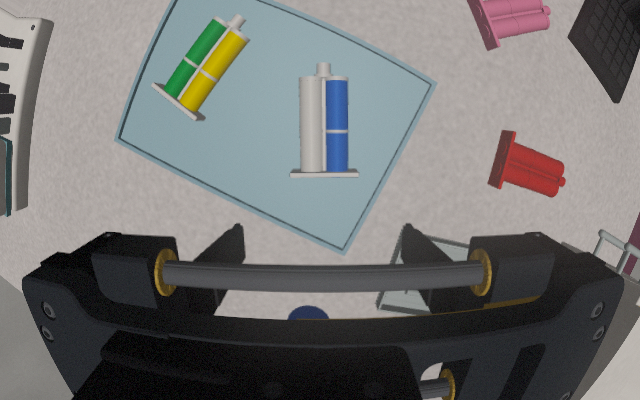

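The cartridge is in clear view: flange along row 174 from column 290 to 358, nose tip near (323,66). I'll enlarge it to measure.

```bash
python3 - <<'E'
from h import *
im=cv2.imread("pics/w2.png");cv2.imwrite("pics/w2c.png",cv2.resize(im[55:185,275:375],None,fx=4.5,fy=4.5,interpolation=cv2.INTER_CUBIC))
p=np.load("pics/w2.npy");pose=(p[:3],p[3:])
mb=mask(im,(100,140,60),(130,255,255),(310,60,370,185));cs=max(cv2.findContours(mb,0,2)[0],key=cv2.contourArea)
q=cv2.findNonZero(mb)[:,0]
print("blue bounds",q.min(0),q.max(0))
E
```

```text
blue bounds [326  80] [347 170]
```

View pics/w2c.png

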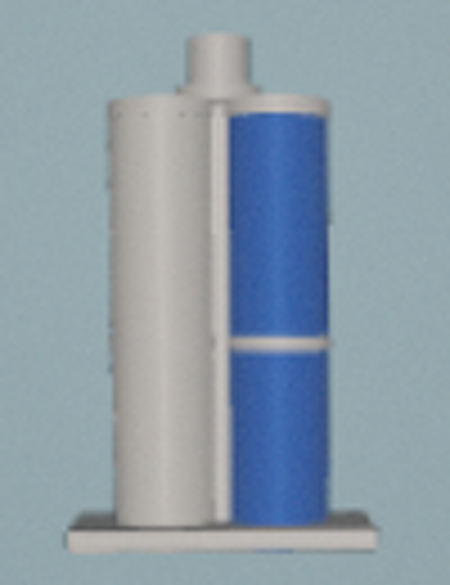

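```bash
python3 - <<'E'
from h import *
p=np.load("pics/w2.npy");pose=(p[:3],p[3:])
g=lambda x,y,z:onz("wrist",(275+x/4.5-.4,55+y/4.5-.4),z,pose)
L=g(66,540,32);R=g(379,540,32);print(L,R,np.linalg.norm(L-R))
F=(L+R)/2;d=(R-L)[:2];yawf=np.degrees(np.arctan2(-d[0],d[1]));print("flange",F,yawf)
N=g(219,36,18.5+6.5);print("nose top tip",N)
v=(F-N)[:2];print("len(107.5)",np.linalg.norm(v),"yaw",np.degrees(np.arctan2(v[1],v[0])))
# barrel sides at mid-height
for y in(150,480):
    a=g(111 if y==150 else 116,y,18.5);b=g(329 if y==150 else 327,y,18.5);print(a,b,(a+b)/2,np.linalg.norm(a-b))
u=v/np.linalg.norm(v);print("centre",F[:2]-47.5*u, N[:2]+60*u)
print("tool yaw deg",np.degrees(p[5]))
T=cv2.imread("pics/w2.png")
E
```

```text
[558.23360748 282.74127403  32.        ] [536.27895282 344.73865707  32.        ] 65.76991990513773
flange [547.25628015 313.73996555  32.        ] 19.500188777977176
nose top tip [447.16927738 277.51501572  25.        ]
len(107.5) 106.44085265140721 yaw 19.89694319379516
[477.23655702 263.76765959  18.5       ] [461.69667782 307.55427362  18.5       ] [469.46661742 285.66096661  18.5       ] 46.46240860401266
[544.70730129 288.2941089   18.5       ] [529.36572386 331.60145215  18.5       ] [537.03651258 309.94778053  18.5       ] 45.944422699262454
centre [502.59173159 297.57431981] [503.5876545  297.93477877]
tool yaw deg 109.54775847069267
```

Wrist measurement: cartridge centre (503,297.8), yaw 19.6°, and the tool is already aligned. Descending next.

jog_arm(series=[{"dx": -0.0315, "dy": -0.0098, "dz": 0, "rx": 0, "ry": 0, "rz": 0, "gripper": 1}, {"dx": -0.0315, "dy": -0.0098, "dz": -0.02, "rx": 0, "ry": 0, "rz": 0, "gripper": 1}, {"dx": 0, "dy": 0, "dz": -0.04, "rx": 0, "ry": 0, "rz": 0, "gripper": 1}, {"dx": 0, "dy": 0, "dz": -0.03, "rx": 0, "ry": 0, "rz": 0, "gripper": 1}, {"dx": 0, "dy": 0, "dz": -0.02, "rx": 0, "ry": 0, "rz": 0, "gripper": 1}, {"dx": 0, "dy": 0, "dz": 0, "rx": 0, "ry": 0, "rz": 0, "gripper": 1}, {"dx": 0, "dy": 0, "dz": 0, "rx": 0, "ry": 0, "rz": 0, "gripper": 1}])

```text
t: 2.45
eef_pos: [503.5, 297.9, 51.5]
tcp_rot: [-1.571, -0.0, 1.913]
ft_force: [-0.6, -0.2, -0.3]
opening: 0.999
```

```bash
python3 - <<'E'
from h import *
im,p=look("wrist","w3");print(p)
E
```

```text
(array([503.51517286, 297.93471334,  51.50221635]), array([-1.57098486e+00, -1.27574740e-04,  1.91283855e+00]))
```

View pics/w3.png

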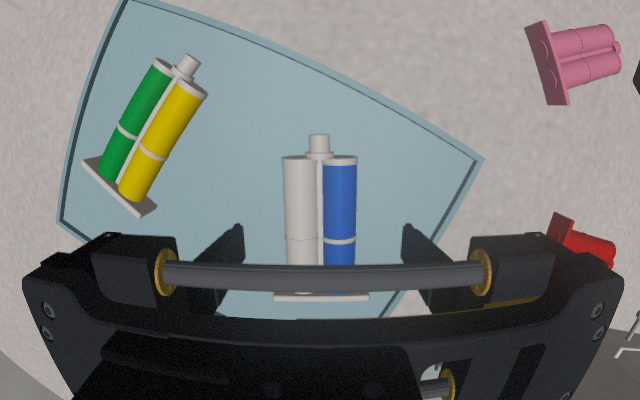

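The cartridge is centred between the fingers, at column 320. I'll descend and close.

jog_arm(series=[{"dx": 0, "dy": 0, "dz": -0.02, "rx": 0, "ry": 0, "rz": 0, "gripper": 1}, {"dx": 0, "dy": 0, "dz": -0.0115, "rx": 0, "ry": 0, "rz": 0, "gripper": 1}, {"dx": 0, "dy": 0, "dz": 0, "rx": 0, "ry": 0, "rz": 0, "gripper": 1}, {"dx": 0, "dy": 0, "dz": 0, "rx": 0, "ry": 0, "rz": 0, "gripper": 0}, {"dx": 0, "dy": 0, "dz": 0, "rx": 0, "ry": 0, "rz": 0, "gripper": 0}, {"dx": 0, "dy": 0, "dz": 0, "rx": 0, "ry": 0, "rz": 0, "gripper": 0}, {"dx": 0, "dy": 0, "dz": 0, "rx": 0, "ry": 0, "rz": 0, "gripper": 0}, {"dx": 0, "dy": 0, "dz": 0, "rx": 0, "ry": 0, "rz": 0, "gripper": 0}])

```text
t: 3.3
eef_pos: [503.9, 297.3, 19.6]
tcp_rot: [-1.571, -0.0, 1.912]
ft_force: [-0.2, 0.5, -0.3]
opening: 0.636
```

jog_arm(series=[{"dx": 0, "dy": 0, "dz": 0, "rx": 0, "ry": 0, "rz": 0, "gripper": 0}, {"dx": 0, "dy": 0, "dz": 0, "rx": 0, "ry": 0, "rz": 0, "gripper": 0}, {"dx": 0, "dy": 0, "dz": 0, "rx": 0, "ry": 0, "rz": 0, "gripper": 0}])

```text
t: 3.6
eef_pos: [503.8, 297.2, 19.4]
tcp_rot: [-1.571, -0.0, 1.912]
ft_force: [0.2, -0.0, 1.8]
opening: 0.489
```

Gripped at 46.5 mm opening. I'll lift, then carry to a viewpoint beside the dispenser.

jog_arm(series=[{"dx": 0, "dy": 0, "dz": 0.02, "rx": 0, "ry": 0, "rz": 0, "gripper": 0}, {"dx": 0, "dy": 0, "dz": 0.04, "rx": 0, "ry": 0, "rz": 0, "gripper": 0}, {"dx": 0, "dy": 0, "dz": 0.045, "rx": 0, "ry": 0, "rz": 0, "gripper": 0}, {"dx": 0, "dy": 0, "dz": 0.045, "rx": 0, "ry": 0, "rz": 0, "gripper": 0}, {"dx": 0, "dy": 0, "dz": 0.04, "rx": 0, "ry": 0, "rz": 0, "gripper": 0}, {"dx": 0, "dy": 0, "dz": 0.01, "rx": 0, "ry": 0, "rz": 0, "gripper": 0}])

```text
t: 4.2
eef_pos: [504.8, 297.7, 223.7]
tcp_rot: [-1.577, -0.001, 1.912]
ft_force: [-0.4, 1.2, -1.3]
opening: 0.487
```

jog_arm(series=[{"dx": 0.009, "dy": -0.036, "dz": 0, "rx": 0, "ry": 0, "rz": -1.9, "gripper": 0}, {"dx": 0.009, "dy": -0.036, "dz": 0, "rx": 0, "ry": 0, "rz": -1.9, "gripper": 0}, {"dx": 0.009, "dy": -0.036, "dz": 0, "rx": 0, "ry": 0, "rz": -1.9, "gripper": 0}, {"dx": 0.009, "dy": -0.036, "dz": 0, "rx": 0, "ry": 0, "rz": -1.9, "gripper": 0}, {"dx": 0.009, "dy": -0.036, "dz": 0, "rx": 0, "ry": 0, "rz": -1.9, "gripper": 0}, {"dx": 0.009, "dy": -0.036, "dz": 0, "rx": 0, "ry": 0, "rz": -1.9, "gripper": 0}, {"dx": 0.009, "dy": -0.036, "dz": 0, "rx": 0, "ry": 0, "rz": -1.9, "gripper": 0}, {"dx": 0.009, "dy": -0.036, "dz": 0, "rx": 0, "ry": 0, "rz": -1.9, "gripper": 0}, {"dx": 0.009, "dy": -0.036, "dz": 0, "rx": 0, "ry": 0, "rz": -1.9, "gripper": 0}, {"dx": 0, "dy": -0.033, "dz": 0, "rx": 0, "ry": 0, "rz": -1.9, "gripper": 0}, {"dx": 0, "dy": 0, "dz": 0, "rx": 0, "ry": 0, "rz": 0, "gripper": 0}, {"dx": 0, "dy": 0, "dz": 0, "rx": 0, "ry": 0, "rz": 0, "gripper": 0}])

```text
t: 5.4
eef_pos: [584.3, -60.1, 218.3]
tcp_rot: [-1.569, -0.001, 1.579]
ft_force: [0.3, 0.0, -1.5]
opening: 0.486
```

```bash
python3 - <<'E'
from h import *
im,p=look("wrist","w4");print(p)
E
```

```text
(array([584.33188133, -60.10641464, 218.30777075]), array([-1.56906300e+00, -6.99625998e-04,  1.57903463e+00]))
```

View pics/w4.png

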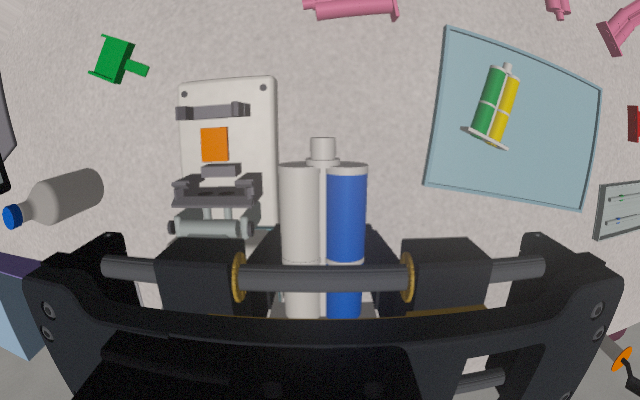

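The view beside the dispenser is good: orange plate (214,144), front cheek bracket (213,111), groove walls (rows 177–200), deck screws (184,94) and (263,87). Enlarging it.

```bash
python3 - <<'E'
from h import *
im=cv2.imread("pics/w4.png")
cv2.imwrite("pics/w4c.png",cv2.resize(im[68:210,165:290],None,fx=4.2,fy=4.2,interpolation=cv2.INTER_CUBIC))
cv2.imwrite("pics/w4d.png",cv2.resize(im[130:250,265:380],None,fx=4.2,fy=4.2,interpolation=cv2.INTER_CUBIC))
p=np.load("pics/w4.npy");pose=(p[:3],p[3:])
mo=mask(im,(5,150,120),(18,255,255),(190,120,240,170));c=max(cv2.findContours(mo,0,2)[0],key=cv2.contourArea);print(cv2.minAreaRect(c))
box=cv2.boxPoints(cv2.minAreaRect(c));W=np.array([onz("wrist",b,68,pose) for b in box]);print(W.round(1),W.mean(0))
print("screws",[onz("wrist",q,34,pose).round(1) for q in[(184,94),(263,87)]])
E
```

```text
((214.0, 144.0), (34.0, 26.0), 90.0)
[[ 517.4 -185.3   68. ]
 [ 518.7 -156.2   68. ]
 [ 554.  -157.4   68. ]
 [ 553.3 -186.9   68. ]] [ 535.8625142  -171.45962508   68.        ]
screws [array([ 477.2, -220.7,   34. ]), array([ 475.4, -124.7,   34. ])]
```

View pics/w4c.png

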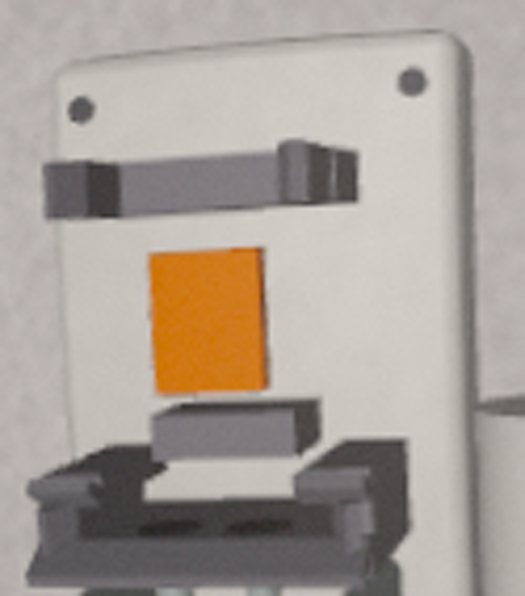

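View pics/w4d.png

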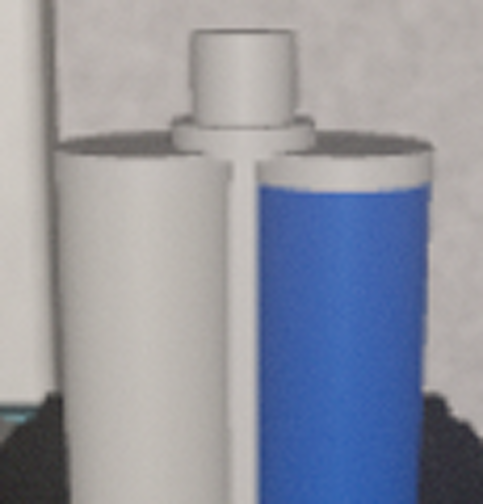

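```bash
python3 - <<'E'
from h import *
p=np.load("pics/w4.npy");pose=(p[:3],p[3:])
g=lambda x,y,z:onz("wrist",(165+x/4.2-.4,68+y/4.2-.4),z,pose)
C=[g(*q,68) for q in[(149,254),(263,247),(266,389),(156,393)]];print("orange",np.round(C,1),np.mean(C,0))
print("screws",g(81,110,34),g(412,82,34))
print("cheek tops outer", g(45,163,89.5),g(357,150,89.5))
print("groove rear wall top ends back",g(28,585,94),g(365,585,94))
h=lambda x,y,z:onz("wrist",(265+x/4.2-.4,130+y/4.2-.4),z,pose)
N=h(245,30,p[2]-.9+6.5);print("nose tip",N, "rel TCP",N-p[:3])
print("barrel front ends", h(58,150,p[2]-.9),h(433,150,p[2]-.9))
E
```

```text
orange [[ 518.5 -186.4   68. ]
 [ 518.1 -156.    68. ]
 [ 553.2 -156.4   68. ]
 [ 553.5 -186.1   68. ]] [ 535.83345387 -171.19157341   68.        ]
screws [ 476.88793179 -220.84348774   34.        ] [ 475.52639073 -125.06724236   34.        ]
cheek tops outer [ 494.94567998 -204.50563836   89.5       ] [ 496.86083736 -126.90816909   89.5       ]
groove rear wall top ends back [ 596.75284338 -214.48834513   94.        ] [ 595.63613234 -126.86204554   94.        ]
nose tip [522.70874735 -58.69008913 223.90777075] rel TCP [-61.62313398   1.41632551   5.6       ]
barrel front ends [537.94500519 -81.86401146 217.40777075] [537.6073305  -35.11558706 217.40777075]
```

Dispenser yaw is about 0.75°, and home is near (536.5,-173.5). I'll hover just above the cradle for a relative check.

jog_arm(series=[{"dx": -0.012, "dy": -0.0284, "dz": 0, "rx": 0, "ry": 0, "rz": 0.3, "gripper": 0}, {"dx": -0.012, "dy": -0.0284, "dz": 0, "rx": 0, "ry": 0, "rz": 0, "gripper": 0}, {"dx": -0.012, "dy": -0.0284, "dz": 0, "rx": 0, "ry": 0, "rz": 0, "gripper": 0}, {"dx": -0.0113, "dy": -0.0284, "dz": 0, "rx": 0, "ry": 0, "rz": 0, "gripper": 0}, {"dx": 0, "dy": 0, "dz": -0.03, "rx": 0, "ry": 0, "rz": 0, "gripper": 0}, {"dx": 0, "dy": 0, "dz": -0.04, "rx": 0, "ry": 0, "rz": 0, "gripper": 0}, {"dx": 0, "dy": 0, "dz": -0.03, "rx": 0, "ry": 0, "rz": 0, "gripper": 0}, {"dx": 0, "dy": 0, "dz": 0, "rx": 0, "ry": 0, "rz": 0, "gripper": 0}, {"dx": 0, "dy": 0, "dz": 0, "rx": 0, "ry": 0, "rz": 0, "gripper": 0}, {"dx": 0, "dy": 0, "dz": 0, "rx": 0, "ry": 0, "rz": 0, "gripper": 0}])

```text
t: 6.45
eef_pos: [538.4, -173.1, 121.0]
tcp_rot: [-1.573, 0.001, 1.586]
ft_force: [0.2, 0.6, -0.8]
opening: 0.486
```

```bash
python3 - <<'E'
from h import *
im,p=look("wrist","w5");print(p)
look("top","t5");s,_=look("scene","s5")
c=im[60:310,200:440];cv2.imwrite("pics/w5c.png",cv2.resize(c,None,fx=2.4,fy=2.4,interpolation=cv2.INTER_CUBIC))
cv2.imwrite("pics/s5c.png",cv2.resize(s[190:340,60:230],None,fx=3.6,fy=3.6,interpolation=cv2.INTER_CUBIC))
E
```

```text
(array([ 538.35304768, -173.08537107,  120.95627878]), array([-1.57288329e+00,  8.52412553e-04,  1.58644573e+00]))
```

View pics/w5c.png

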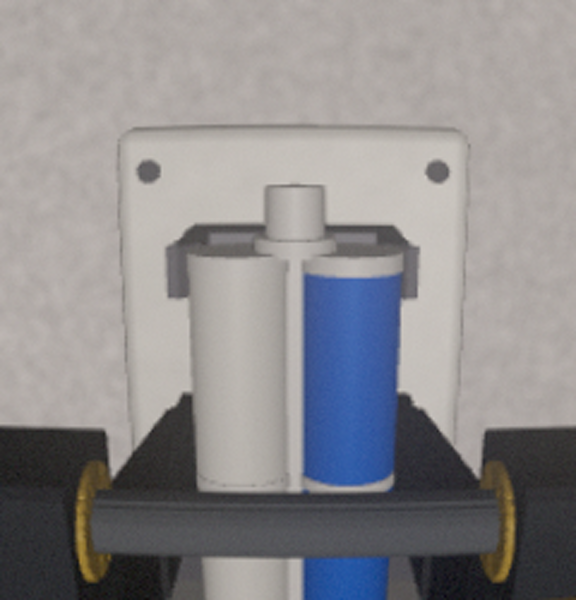

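View pics/s5c.png

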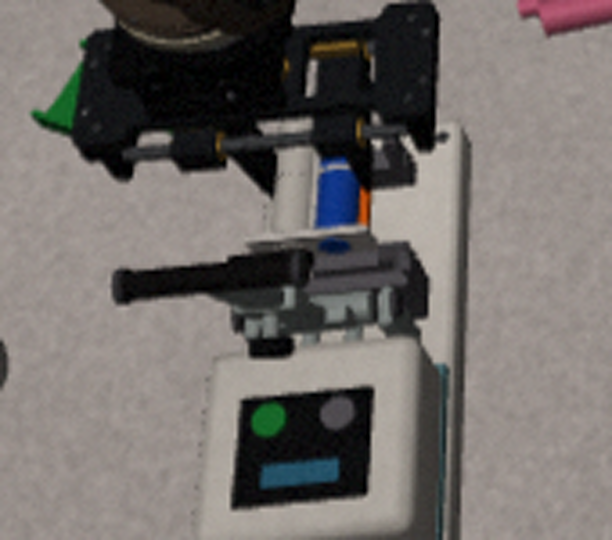

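```bash
python3 - <<'E'
from h import *
p=np.load("pics/w5.npy");pose=(p[:3],p[3:])
g=lambda x,y,z:onz("wrist",(200+x/2.4-.3,60+y/2.4-.3),z,pose)
zc=p[2]-.9
print("barrel front edges z~c",g(190,262,zc),g(404,262,zc))
print("nose sides",g(265,215,zc),g(326,215,zc),"tip top",g(295,184,zc+6.5))
print("screws",g(148,171,34),g(438,171,34))
print("cheek outer back/top",g(168,246,89.5),g(418,246,89.5), "front row", g(168,298,89.5),g(418,298,89.5))
print("deck edges",g(123,250,34),g(465,250,34))
E
```

```text
barrel front edges z~c [ 494.00307434 -194.94966494  120.05627878] [ 493.30537102 -148.2212673   120.05627878]
nose sides [ 483.60770711 -178.61845129  120.05627878] [ 483.41368084 -165.52141162  120.05627878] tip top [ 476.51240334 -172.27999992  126.55627878]
screws [ 476.8646393  -221.10624508   34.        ] [ 475.48513176 -124.83875185   34.        ]
cheek outer back/top [ 494.63086288 -205.02759887   89.5       ] [ 493.68738942 -140.07730514   89.5       ] front row [ 508.45744629 -205.2901215    89.5       ] [ 507.49166199 -139.42288427   89.5       ]
deck edges [ 503.51347827 -230.17526301   34.        ] [ 501.81742577 -114.33051739   34.        ]
```

By the wrist camera, the cradle sits at home (536.1,-172.0) and the cartridge at (537.5,-171.0), so I need about -1.4, -1.0 mm. Yaw matches within 0.1°. I'll correct and lower slowly.

jog_arm(series=[{"dx": -0.0014, "dy": -0.001, "dz": 0, "rx": 0, "ry": 0, "rz": 0, "gripper": 0}, {"dx": 0, "dy": 0, "dz": -0.01, "rx": 0, "ry": 0, "rz": 0, "gripper": 0}, {"dx": 0, "dy": 0, "dz": -0.008, "rx": 0, "ry": 0, "rz": 0, "gripper": 0}, {"dx": 0, "dy": 0, "dz": -0.004, "rx": 0, "ry": 0, "rz": 0, "gripper": 0}, {"dx": 0, "dy": 0, "dz": 0, "rx": 0, "ry": 0, "rz": 0, "gripper": 0}, {"dx": 0, "dy": 0, "dz": 0, "rx": 0, "ry": 0, "rz": 0, "gripper": 0}])

```text
t: 7.2
eef_pos: [536.1, -174.4, 97.1]
tcp_rot: [-1.57, -0.0, 1.585]
ft_force: [0.1, -0.1, -0.2]
opening: 0.49
```

jog_arm(series=[{"dx": 0, "dy": 0, "dz": -0.004, "rx": 0, "ry": 0, "rz": 0, "gripper": 0}, {"dx": 0, "dy": 0, "dz": -0.004, "rx": 0, "ry": 0, "rz": 0, "gripper": 0}, {"dx": 0, "dy": 0, "dz": 0, "rx": 0, "ry": 0, "rz": 0, "gripper": 0}, {"dx": 0, "dy": 0, "dz": 0, "rx": 0, "ry": 0, "rz": 0, "gripper": 0}])

```text
t: 7.6
eef_pos: [536.1, -174.4, 89.3]
tcp_rot: [-1.571, -0.0, 1.585]
ft_force: [-0.5, 0.4, -1.0]
opening: 0.487
```

```bash
python3 - <<'E'
from h import *
im,p=look("wrist","w6");print(p,env.state()["ft_force"])
c=im[60:310,200:440];cv2.imwrite("pics/w6c.png",cv2.resize(c,None,fx=2.4,fy=2.4,interpolation=cv2.INTER_CUBIC))
E
```

```text
(array([ 536.09906109, -174.38420164,   89.27008273]), array([-1.57067352e+00, -1.37522988e-04,  1.58547169e+00])) [-0.63154136 -0.31950734 -2.05586372]
```

View pics/w6c.png

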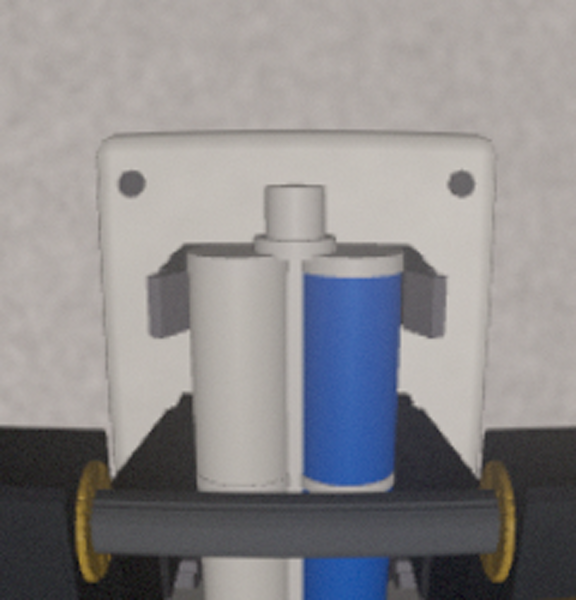

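The barrels are centred between the cheeks (midpoint column 297 for both) and there is no contact force. I'll nudge +0.5 mm in x and lower onto the lifter.

jog_arm(series=[{"dx": 0.0006, "dy": 0.0001, "dz": -0.003, "rx": 0, "ry": 0, "rz": 0, "gripper": 0}, {"dx": 0, "dy": 0, "dz": -0.003, "rx": 0, "ry": 0, "rz": 0, "gripper": 0}, {"dx": 0, "dy": 0, "dz": -0.0015, "rx": 0, "ry": 0, "rz": 0, "gripper": 0}, {"dx": 0, "dy": 0, "dz": 0, "rx": 0, "ry": 0, "rz": 0, "gripper": 0}, {"dx": 0, "dy": 0, "dz": 0, "rx": 0, "ry": 0, "rz": 0, "gripper": 0}])

```text
t: 8.15
eef_pos: [536.6, -174.2, 81.8]
tcp_rot: [-1.571, -0.0, 1.586]
ft_force: [0.0, -0.5, -1.4]
opening: 0.489
```

```bash
python3 - <<'E'
from h import *
s=env.state();print(s["eef_pos"],s["ft_force"],s["moment"])
E
```

```text
[ 536.64578668 -174.24171455   81.80672137] [ 0.00891056 -0.52825668 -1.40450863] [ 0.04722056  0.05648686 -0.03639838]
```

jog_arm(series=[{"dx": 0, "dy": 0, "dz": -0.001, "rx": 0, "ry": 0, "rz": 0, "gripper": 0}, {"dx": 0, "dy": 0, "dz": -0.0005, "rx": 0, "ry": 0, "rz": 0, "gripper": 0}, {"dx": 0, "dy": 0, "dz": 0, "rx": 0, "ry": 0, "rz": 0, "gripper": 0}, {"dx": 0, "dy": 0, "dz": 0, "rx": 0, "ry": 0, "rz": 0, "gripper": 0}])

```text
t: 8.55
eef_pos: [536.8, -174.3, 80.6]
tcp_rot: [-1.571, 0.0, 1.585]
ft_force: [-0.8, -0.6, 2.0]
opening: 0.49
```

Contact is at +2 N upward, so it rests on the lifter. I'll release and rise.

jog_arm(series=[{"dx": 0, "dy": 0, "dz": 0, "rx": 0, "ry": 0, "rz": 0, "gripper": 0.8}, {"dx": 0, "dy": 0, "dz": 0, "rx": 0, "ry": 0, "rz": 0, "gripper": 0.8}, {"dx": 0, "dy": 0, "dz": 0, "rx": 0, "ry": 0, "rz": 0, "gripper": 0.8}, {"dx": 0, "dy": 0, "dz": 0, "rx": 0, "ry": 0, "rz": 0, "gripper": 0.8}, {"dx": 0, "dy": 0, "dz": 0, "rx": 0, "ry": 0, "rz": 0, "gripper": 0.8}, {"dx": 0, "dy": 0, "dz": 0.01, "rx": 0, "ry": 0, "rz": 0, "gripper": 0.8}, {"dx": 0, "dy": 0, "dz": 0.03, "rx": 0, "ry": 0, "rz": 0, "gripper": 0.8}, {"dx": 0, "dy": 0, "dz": 0.04, "rx": 0, "ry": 0, "rz": 0, "gripper": 0.8}, {"dx": 0, "dy": 0, "dz": 0.04, "rx": 0, "ry": 0, "rz": 0, "gripper": 0.8}, {"dx": -0.02, "dy": 0, "dz": 0.04, "rx": 0, "ry": 0, "rz": 0, "gripper": 0.8}, {"dx": 0, "dy": 0, "dz": 0, "rx": 0, "ry": 0, "rz": 0, "gripper": 0}, {"dx": 0, "dy": 0, "dz": 0, "rx": 0, "ry": 0, "rz": 0, "gripper": 0}])

```text
t: 9.75
eef_pos: [516.6, -174.3, 241.6]
tcp_rot: [-1.573, 0.001, 1.585]
ft_force: [-0.2, -0.2, 0.1]
opening: 0.684
```

```bash
python3 - <<'E'
from h import *
im,p=look("wrist","w7");print(p,env.state()["ft_force"])
s,_=look("scene","s7")
cv2.imwrite("pics/s7c.png",cv2.resize(s[190:340,60:230],None,fx=3.6,fy=3.6,interpolation=cv2.INTER_CUBIC))
E
```

```text
(array([ 516.57803286, -174.29453233,  241.55906016]), array([-1.57283778e+00,  8.72552718e-04,  1.58517341e+00])) [ 0.21216704 -0.36189824 -0.80808251]
```

View pics/w7.png

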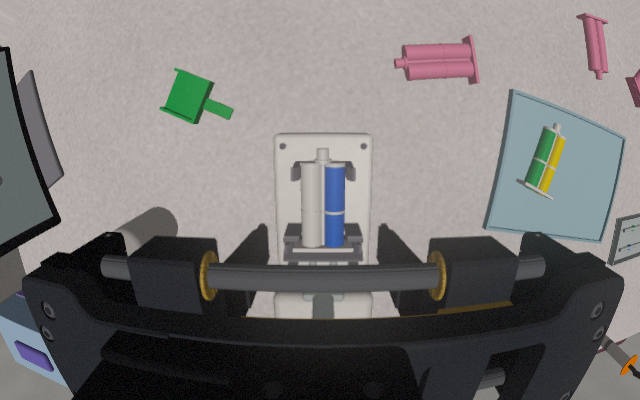

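View pics/s7c.png

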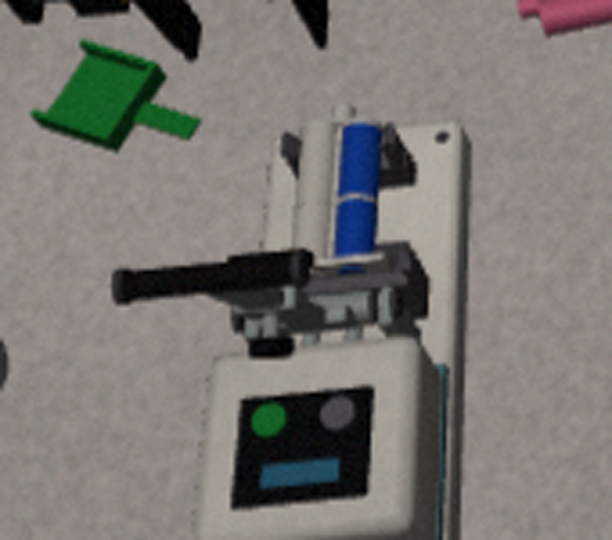

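The cartridge lies between the cheeks with its flange in the groove, resting level. Next I'll close the fingers, go up and over, and come down behind the bar. The clamp is at about 1.83 rad.

jog_arm(series=[{"dx": 0, "dy": 0, "dz": 0.04, "rx": 0, "ry": 0, "rz": 0, "gripper": 0}, {"dx": 0, "dy": 0, "dz": 0.04, "rx": 0, "ry": 0, "rz": 0, "gripper": 0}, {"dx": 0.04, "dy": 0, "dz": 0, "rx": 0, "ry": 0, "rz": 0, "gripper": 0}, {"dx": 0.045, "dy": 0, "dz": 0, "rx": 0, "ry": 0, "rz": 0, "gripper": 0}, {"dx": 0.045, "dy": 0.0008, "dz": 0, "rx": 0, "ry": 0, "rz": 0, "gripper": 0}, {"dx": 0.045, "dy": 0, "dz": 0, "rx": 0, "ry": 0, "rz": 0, "gripper": 0}, {"dx": 0.01, "dy": 0, "dz": 0, "rx": 0, "ry": 0, "rz": 0, "gripper": 0}, {"dx": 0, "dy": 0, "dz": 0, "rx": 0, "ry": 0, "rz": 0, "gripper": 0}, {"dx": 0, "dy": 0, "dz": 0, "rx": 0, "ry": 0, "rz": 0, "gripper": 0}])

```text
t: 10.75
eef_pos: [701.3, -173.4, 318.7]
tcp_rot: [-1.568, -0.001, 1.586]
ft_force: [0.3, 0.3, 0.2]
opening: 0.003
```

```bash
python3 - <<'E'
from h import *
im,p=look("wrist","w8");print(p,env.state()["ft_force"],env.state()["opening"])
s,_=look("scene","s8")
cv2.imwrite("pics/s8c.png",cv2.resize(s[170:350,50:230],None,fx=3.2,fy=3.2,interpolation=cv2.INTER_CUBIC))
E
```

```text
(array([ 701.2993629 , -173.35986629,  318.74928166]), array([-1.56837319e+00, -9.36149259e-04,  1.58562518e+00])) [-0.17946393  0.87047369  0.36049866] 0.0038455063840057055
```

View pics/w8.png

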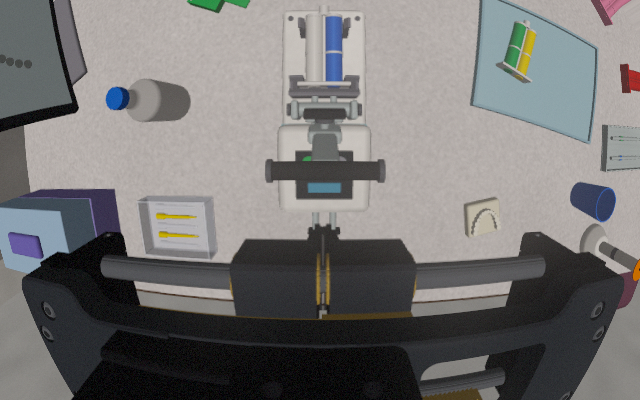

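View pics/s8c.png

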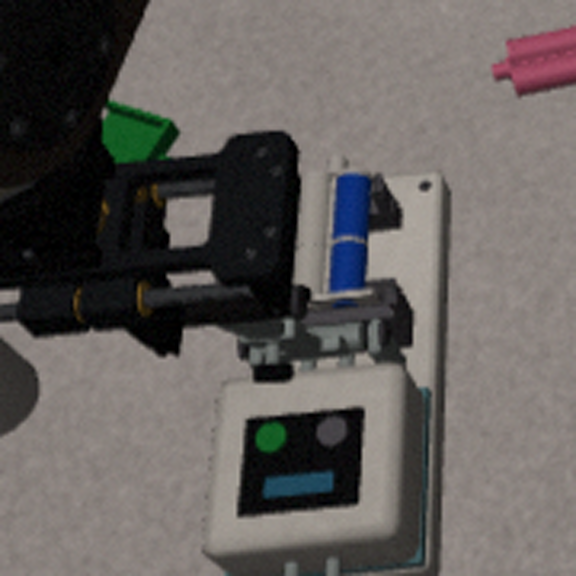

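The wrist view shows the bar along row 170 from column 266 to 384, with the fingertips behind it near (323,237).

```bash
python3 - <<'E'
from h import *
p=np.load("pics/w8.npy");pose=(p[:3],p[3:])
for u in[(268,170),(325,170),(383,170)]: print(onz("wrist",u,258,pose),onz("wrist",u,263,pose))
print(proj("wrist",p[:3]+[0,0,-11.],pose))
E
```

```text
[ 666.96635557 -211.56312638  258.        ] [ 666.18181572 -210.68265395  263.        ]
[ 666.62736722 -170.31245956  258.        ] [ 665.85054183 -170.37074221  263.        ]
[ 665.77741514 -128.18178031  258.        ] [ 665.0199324  -129.19884478  263.        ]
[319.67558577 241.33534454]
```

jog_arm(series=[{"dx": 0, "dy": 0.001, "dz": -0.03, "rx": 0, "ry": 0, "rz": 0, "gripper": 0}, {"dx": 0, "dy": 0, "dz": -0.03, "rx": 0, "ry": 0, "rz": 0, "gripper": 0}, {"dx": 0, "dy": 0, "dz": 0, "rx": 0, "ry": 0, "rz": 0, "gripper": 0}, {"dx": -0.008, "dy": 0, "dz": 0, "rx": 0, "ry": 0, "rz": 0, "gripper": 0}, {"dx": -0.006, "dy": 0, "dz": 0, "rx": 0, "ry": 0, "rz": 0, "gripper": 0}, {"dx": -0.006, "dy": 0, "dz": 0, "rx": 0, "ry": 0, "rz": 0, "gripper": 0}, {"dx": -0.006, "dy": 0, "dz": 0, "rx": 0, "ry": 0, "rz": 0, "gripper": 0}])

```text
t: 11.55
eef_pos: [677.5, -172.8, 264.0]
tcp_rot: [-1.58, 0.002, 1.585]
ft_force: [10.4, 0.6, 8.4]
opening: 0.007
```

jog_arm(series=[{"dx": -0.008, "dy": 0, "dz": 0, "rx": 0, "ry": 0, "rz": 0, "gripper": 0}, {"dx": -0.008, "dy": 0, "dz": 0, "rx": 0, "ry": 0, "rz": 0, "gripper": 0}, {"dx": -0.008, "dy": 0, "dz": 0, "rx": 0, "ry": 0, "rz": 0, "gripper": 0}])

```text
t: 11.85
eef_pos: [653.1, -172.8, 263.8]
tcp_rot: [-1.579, 0.002, 1.585]
ft_force: [8.3, 1.4, 6.3]
opening: 0.003
```

The tip is riding up on the bar (z force +6 to +8 N). I'll deepen it while pushing.

jog_arm(series=[{"dx": -0.002, "dy": 0, "dz": -0.006, "rx": 0, "ry": 0, "rz": 0, "gripper": 0}, {"dx": 0, "dy": 0, "dz": -0.002, "rx": 0, "ry": 0, "rz": 0, "gripper": 0}, {"dx": 0, "dy": 0, "dz": 0, "rx": 0, "ry": 0, "rz": 0, "gripper": 0}])

```text
t: 12.15
eef_pos: [650.7, -172.7, 254.9]
tcp_rot: [-1.577, 0.002, 1.585]
ft_force: [5.6, -0.6, 2.8]
opening: 0.003
```

```bash
python3 - <<'E'
from h import *
im,p=look("wrist","w9");print(p,env.state()["ft_force"],env.state()["opening"])
cv2.imwrite("pics/w9c.png",cv2.resize(im[60:300,200:440],None,fx=2.4,fy=2.4))
E
```

```text
(array([ 650.72052791, -172.74357855,  254.92052883]), array([-1.57688999,  0.00167203,  1.58536966])) [5.28966816 0.2635413  1.99662685] 0.004558775581403367
```

View pics/w9c.png

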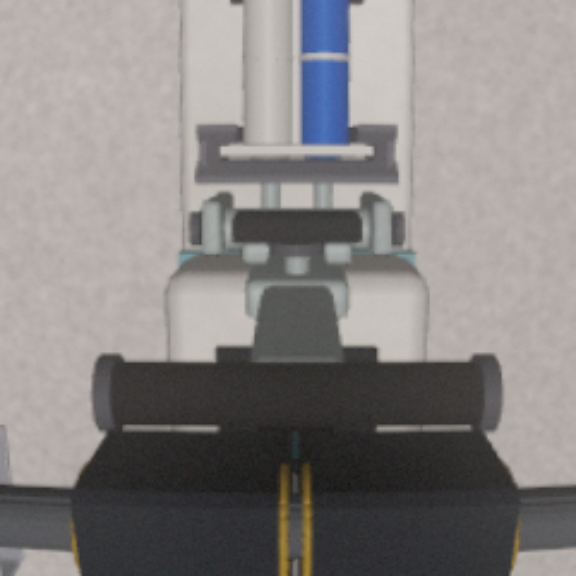

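The fingers are squarely behind the bar. Continuing the push forward.

jog_arm(series=[{"dx": -0.009, "dy": 0, "dz": 0, "rx": 0, "ry": 0, "rz": 0, "gripper": 0}, {"dx": -0.009, "dy": 0, "dz": 0, "rx": 0, "ry": 0, "rz": 0, "gripper": 0}, {"dx": -0.009, "dy": 0, "dz": 0, "rx": 0, "ry": 0, "rz": 0, "gripper": 0}, {"dx": -0.009, "dy": 0, "dz": 0, "rx": 0, "ry": 0, "rz": 0, "gripper": 0}, {"dx": -0.009, "dy": 0, "dz": 0, "rx": 0, "ry": 0, "rz": 0, "gripper": 0}])

```text
t: 12.7
eef_pos: [605.5, -173.0, 254.1]
tcp_rot: [-1.577, 0.002, 1.585]
ft_force: [8.2, -0.1, -4.0]
opening: 0.004
```

jog_arm(series=[{"dx": -0.009, "dy": 0, "dz": 0, "rx": 0, "ry": 0, "rz": 0, "gripper": 0}, {"dx": -0.009, "dy": 0, "dz": 0, "rx": 0, "ry": 0, "rz": 0, "gripper": 0}, {"dx": -0.009, "dy": 0, "dz": 0, "rx": 0, "ry": 0, "rz": 0, "gripper": 0}])

```text
t: 13.0
eef_pos: [578.5, -172.7, 253.9]
tcp_rot: [-1.576, 0.001, 1.585]
ft_force: [7.8, 0.2, -3.1]
opening: 0.006
```

```bash
python3 - <<'E'
from h import *
im,p=look("wrist","w10");print(p,env.state()["ft_force"],env.state()["opening"])
cv2.imwrite("pics/w10c.png",cv2.resize(im[60:300,200:440],None,fx=2.4,fy=2.4))
E
```

```text
(array([ 578.50819586, -172.67025101,  253.90523519]), array([-1.57620505e+00,  1.28482700e-03,  1.58523632e+00])) [ 3.63837863 -0.63418812  0.54246653] 0.007124655825403682
```

View pics/w10c.png

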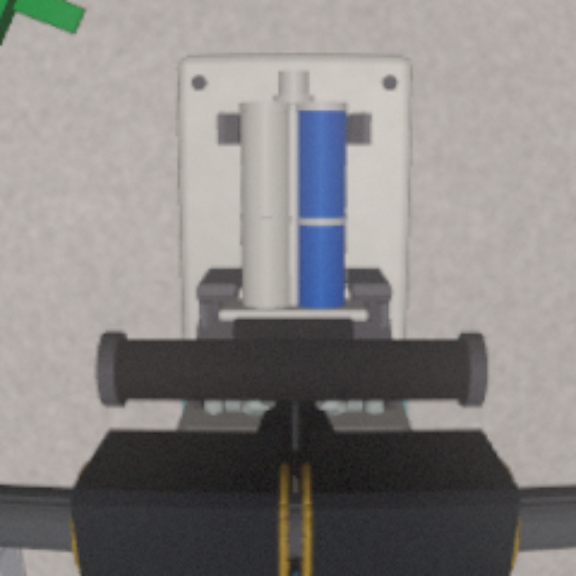

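```bash
cat >> h.py <<'E'
def bar(phi,HX=616.2,HY=-173.2): return np.array([HX-165.1*np.cos(phi),HY-165.1*0,100+165.1*np.sin(phi)])
def phi_from_row(row,pose):
    ph=np.linspace(0,2,2001);r=np.array([proj("wrist",bar(q),pose)[1] for q in ph]);i=np.argmin(abs(r-row));return ph[i],bar(ph[i])
E
python3 - <<'E'
from h import *
for t,row in(("w8",170),("w9",60+395/2.4),("w10",60+370/2.4)):
    p=np.load(f"pics/{t}.npy");print(t,phi_from_row(row,(p[:3],p[3:])))
E
```

```text
w8 (np.float64(1.8820000000000001), array([ 666.75439821, -173.2       ,  257.16953528]))Traceback (most recent call last):
  File "<stdin>", line 3, in <module>
  File "h.py", line 36, in phi_from_row
    ph=np.linspace(0,2,2001);r=np.array([proj("wrist",bar(q),pose)[1] for q in ph]);i=np.argmin(abs(r-row));return ph[i],bar(ph[i])
                                         ~~~~^^^^^^^^^^^^^^^^^^^^^
  File "h.py", line 15, in proj
    ci=env.camera_info(name);K=ci["camera_matrix"]
ValueError: time passes only in moves, steps and waits
```

camera_info is limited between moves, so I'll cache it.

```bash
sed -i 's/env.camera_info(name)/CI(name)/' h.py; cat >> h.py <<'E'
_c={}
def CI(n):
    if n not in _c: _c[n]=env.camera_info(n)
    return _c[n]
E
python3 - <<'E'
from h import *
for t,row in(("w8",170),("w9",60+395/2.4),("w10",60+370/2.4)):
    p=np.load(f"pics/{t}.npy");print(t,phi_from_row(row,(p[:3],p[3:])))
E
```

```text
w8 (np.float64(1.8820000000000001), array([ 666.75439821, -173.2       ,  257.16953528]))
w9 (np.float64(1.674), array([ 633.20869562, -173.2       ,  264.22154022]))
w10 (np.float64(1.211), array([ 558.07099618, -173.2       ,  254.52840811]))
```

The clamp is at φ≈1.21, with the bar at about (558,254). I'll push a bit further, descending slightly along the arc.

jog_arm(series=[{"dx": -0.009, "dy": 0, "dz": -0.002, "rx": 0, "ry": 0, "rz": 0, "gripper": 0}, {"dx": -0.009, "dy": 0, "dz": -0.003, "rx": 0, "ry": 0, "rz": 0, "gripper": 0}, {"dx": -0.009, "dy": 0, "dz": -0.004, "rx": 0, "ry": 0, "rz": 0, "gripper": 0}, {"dx": -0.008, "dy": 0, "dz": -0.004, "rx": 0, "ry": 0, "rz": 0, "gripper": 0}])

```text
t: 13.45
eef_pos: [543.7, -172.8, 240.9]
tcp_rot: [-1.576, 0.002, 1.585]
ft_force: [8.6, 0.4, -0.4]
opening: 0.007
```

jog_arm(series=[{"dx": -0.008, "dy": 0, "dz": -0.005, "rx": 0, "ry": 0, "rz": 0, "gripper": 0}, {"dx": -0.008, "dy": 0, "dz": -0.005, "rx": 0, "ry": 0, "rz": 0, "gripper": 0}])

```text
t: 13.65
eef_pos: [527.9, -172.9, 231.0]
tcp_rot: [-1.577, 0.002, 1.585]
ft_force: [8.1, -0.8, 0.6]
opening: 0.007
```

```bash
python3 - <<'E'
from h import *
im,p=look("wrist","w11");print(p,env.state()["ft_force"],env.state()["opening"])
cv2.imwrite("pics/w11c.png",cv2.resize(im[60:300,200:440],None,fx=2.4,fy=2.4))
E
```

```text
(array([ 527.88343569, -172.90033078,  230.95557082]), array([-1.57655786,  0.00189902,  1.58523116])) [ 3.85077181 -1.51047399  1.41074958] 0.0034116492680159594
```

View pics/w11c.png

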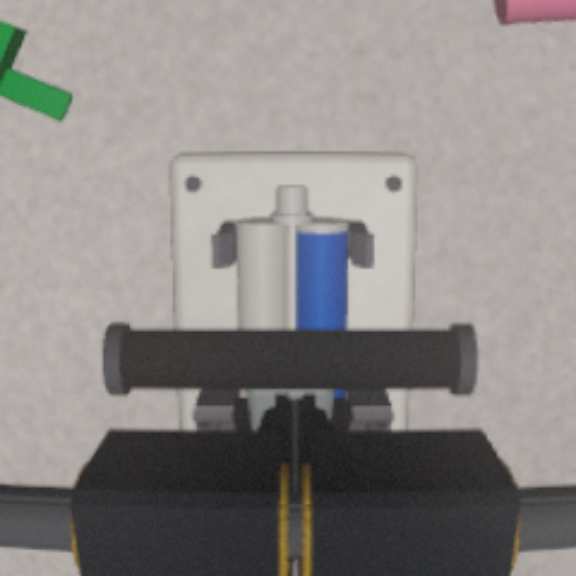

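```bash
python3 - <<'E'
from h import *
for t,row in(("w11",60+358/2.4),):
    p=np.load(f"pics/{t}.npy");ph,b=phi_from_row(row,(p[:3],p[3:]));print(t,ph,b,b-p[:3])
for ph in(.9,.8,.7,.6,.5,.4,.3,.25,.2,.15,.1):print(ph,bar(ph).round(1))
E
```

```text
w11 0.848 [ 506.98892792 -173.2         223.81822053] [-20.89450777  -0.29966922  -7.13735029]
0.9 [ 513.6 -173.2  229.3]
0.8 [ 501.2 -173.2  218.4]
0.7 [ 489.9 -173.2  206.4]
0.6 [ 479.9 -173.2  193.2]
0.5 [ 471.3 -173.2  179.2]
0.4 [ 464.1 -173.2  164.3]
0.3 [ 458.5 -173.2  148.8]
0.25 [ 456.2 -173.2  140.8]
0.2 [ 454.4 -173.2  132.8]
0.15 [ 453.  -173.2  124.7]
0.1 [ 451.9 -173.2  116.5]
```

φ≈0.85, with the bar at about (507,224). I'll lift over it and set the fingertips on top.

jog_arm(series=[{"dx": 0.005, "dy": 0, "dz": 0.01, "rx": 0, "ry": 0, "rz": 0, "gripper": 0}, {"dx": 0, "dy": 0, "dz": 0.02, "rx": 0, "ry": 0, "rz": 0, "gripper": 0}, {"dx": -0.013, "dy": 0, "dz": 0, "rx": 0, "ry": 0, "rz": 0, "gripper": 0}, {"dx": -0.011, "dy": 0, "dz": 0, "rx": 0, "ry": 0, "rz": 0, "gripper": 0}, {"dx": 0, "dy": 0, "dz": -0.01, "rx": 0, "ry": 0, "rz": 0, "gripper": 0}, {"dx": 0, "dy": 0, "dz": 0, "rx": 0, "ry": 0, "rz": 0, "gripper": 0}, {"dx": 0, "dy": 0, "dz": 0, "rx": 0, "ry": 0, "rz": 0, "gripper": 0}])

```text
t: 14.4
eef_pos: [507.6, -172.5, 248.6]
tcp_rot: [-1.57, -0.001, 1.585]
ft_force: [0.6, 1.2, -1.3]
opening: 0.004
```

jog_arm(series=[{"dx": 0, "dy": 0, "dz": -0.006, "rx": 0, "ry": 0, "rz": 0, "gripper": 0}, {"dx": -0.001, "dy": 0, "dz": -0.004, "rx": 0, "ry": 0, "rz": 0, "gripper": 0}, {"dx": -0.003, "dy": 0, "dz": -0.004, "rx": 0, "ry": 0, "rz": 0, "gripper": 0}])

```text
t: 14.7
eef_pos: [503.0, -172.6, 236.0]
tcp_rot: [-1.569, 0.0, 1.586]
ft_force: [-13.2, -0.6, 22.8]
opening: -0.001
```

A large radial component tells me to move more along -x.

jog_arm(series=[{"dx": -0.005, "dy": 0, "dz": 0, "rx": 0, "ry": 0, "rz": 0, "gripper": 0}, {"dx": -0.004, "dy": 0, "dz": -0.003, "rx": 0, "ry": 0, "rz": 0, "gripper": 0}])

```text
t: 14.9
eef_pos: [495.6, -172.7, 232.9]
tcp_rot: [-1.574, 0.001, 1.585]
ft_force: [3.4, 0.1, 3.4]
opening: 0.003
```

```bash
python3 - <<'E'
from h import *
im,p=look("wrist","w12");print(p,env.state()["ft_force"],env.state()["opening"])
cv2.imwrite("pics/w12c.png",cv2.resize(im[60:300,200:440],None,fx=2.4,fy=2.4))
E
```

```text
(array([ 495.55364931, -172.70360787,  232.87644625]), array([-1.57380022e+00,  8.79637566e-04,  1.58537884e+00])) [ 1.78515943 -0.90101489  5.89135075] -0.0006498243122369359
```

View pics/w12c.png

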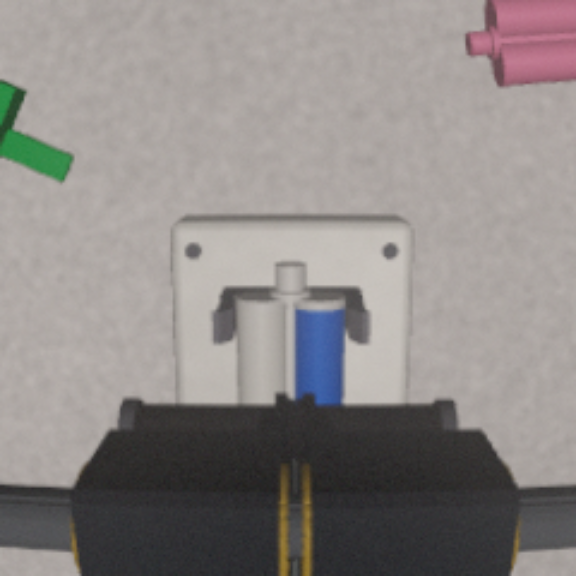

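The tip is on top of the bar and the force is small and tangential (φ≈0.77). I'll follow the arc down.

jog_arm(series=[{"dx": -0.0078, "dy": 0, "dz": -0.0085, "rx": 0, "ry": 0, "rz": 0, "gripper": 0}, {"dx": -0.0071, "dy": 0, "dz": -0.0091, "rx": 0, "ry": 0, "rz": 0, "gripper": 0}, {"dx": -0.0065, "dy": 0, "dz": -0.0096, "rx": 0, "ry": 0, "rz": 0, "gripper": 0}])

```text
t: 15.25
eef_pos: [472.8, -172.9, 205.3]
tcp_rot: [-1.57, 0.001, 1.586]
ft_force: [-3.4, -3.0, 9.2]
opening: 0.003
```

jog_arm(series=[{"dx": -0.0058, "dy": 0, "dz": -0.01, "rx": 0, "ry": 0, "rz": 0, "gripper": 0}, {"dx": -0.0051, "dy": 0, "dz": -0.0104, "rx": 0, "ry": 0, "rz": 0, "gripper": 0}])

```text
t: 15.45
eef_pos: [461.4, -172.9, 184.6]
tcp_rot: [-1.569, 0.001, 1.586]
ft_force: [-5.9, -4.2, 8.1]
opening: 0.005
```

jog_arm(series=[{"dx": -0.003, "dy": 0, "dz": -0.009, "rx": 0, "ry": 0, "rz": 0, "gripper": 0}, {"dx": -0.0025, "dy": 0, "dz": -0.0088, "rx": 0, "ry": 0, "rz": 0, "gripper": 0}, {"dx": 0, "dy": 0, "dz": 0, "rx": 0, "ry": 0, "rz": 0, "gripper": 0}])

```text
t: 15.75
eef_pos: [455.9, -172.4, 165.9]
tcp_rot: [-1.568, -0.001, 1.585]
ft_force: [0.3, -0.1, -0.4]
opening: 0.006
```

```bash
python3 - <<'E'
from h import *
im,p=look("wrist","w13");print(p,env.state()["ft_force"],env.state()["opening"])
cv2.imwrite("pics/w13c.png",cv2.resize(im[60:300,200:440],None,fx=2.4,fy=2.4))
s,_=look("scene","s13")
cv2.imwrite("pics/s13c.png",cv2.resize(s[190:340,60:230],None,fx=3.6,fy=3.6,interpolation=cv2.INTER_CUBIC))
E
```

```text
(array([ 455.90866683, -172.38019457,  165.87760808]), array([-1.56828801e+00, -9.47253490e-04,  1.58542932e+00])) [ 1.22373825  0.29293515 -0.58168019] 0.0028369441222951776
```

View pics/w13c.png

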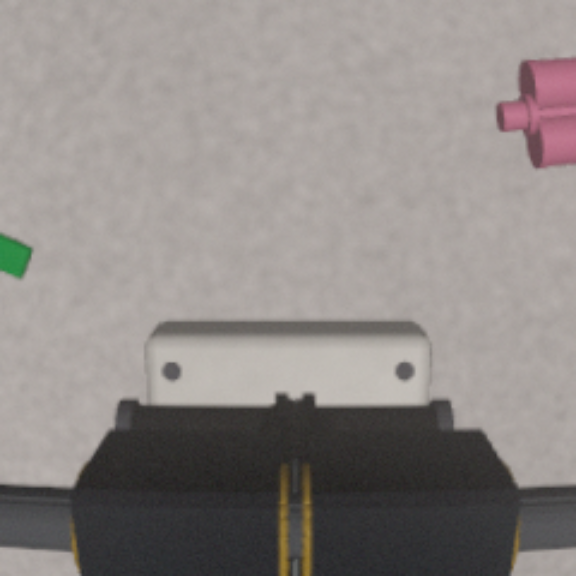

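View pics/s13c.png

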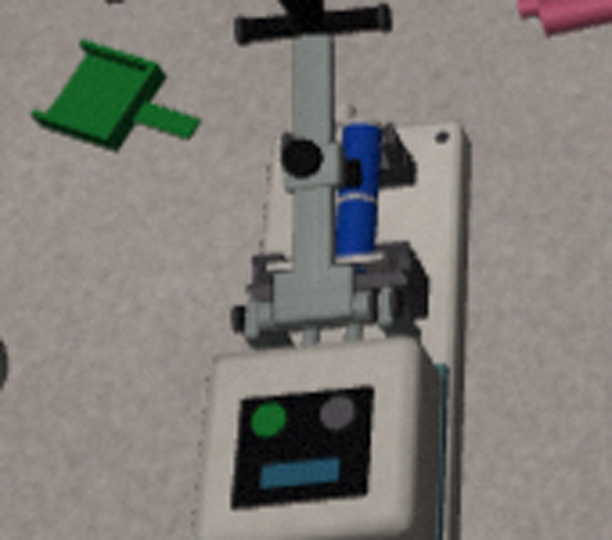

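The foot is above the cartridge at φ≈0.3. From here I go slowly, watching force.

jog_arm(series=[{"dx": -0.0006, "dy": 0, "dz": -0.002, "rx": 0, "ry": 0, "rz": 0, "gripper": 0}, {"dx": -0.0006, "dy": 0, "dz": -0.002, "rx": 0, "ry": 0, "rz": 0, "gripper": 0}, {"dx": -0.0006, "dy": 0, "dz": -0.002, "rx": 0, "ry": 0, "rz": 0, "gripper": 0}, {"dx": -0.0005, "dy": 0, "dz": -0.002, "rx": 0, "ry": 0, "rz": 0, "gripper": 0}])

```text
t: 16.25
eef_pos: [454.8, -172.5, 159.3]
tcp_rot: [-1.572, 0.0, 1.586]
ft_force: [-1.5, -0.7, 5.9]
opening: 0.004
```

jog_arm(series=[{"dx": -0.0005, "dy": 0, "dz": -0.002, "rx": 0, "ry": 0, "rz": 0, "gripper": 0}, {"dx": -0.0005, "dy": 0, "dz": -0.002, "rx": 0, "ry": 0, "rz": 0, "gripper": 0}, {"dx": -0.0005, "dy": 0, "dz": -0.002, "rx": 0, "ry": 0, "rz": 0, "gripper": 0}])

```text
t: 16.55
eef_pos: [453.2, -172.5, 153.2]
tcp_rot: [-1.571, 0.0, 1.586]
ft_force: [-1.7, -0.8, 6.2]
opening: 0.004
```

jog_arm(series=[{"dx": -0.0004, "dy": 0, "dz": -0.002, "rx": 0, "ry": 0, "rz": 0, "gripper": 0}, {"dx": -0.0004, "dy": 0, "dz": -0.002, "rx": 0, "ry": 0, "rz": 0, "gripper": 0}])

```text
t: 16.75
eef_pos: [452.2, -172.5, 149.2]
tcp_rot: [-1.571, 0.0, 1.586]
ft_force: [-3.1, -1.2, 6.4]
opening: 0.007
```

jog_arm(series=[{"dx": -0.0004, "dy": 0, "dz": -0.002, "rx": 0, "ry": 0, "rz": 0, "gripper": 0}, {"dx": -0.0004, "dy": 0, "dz": -0.002, "rx": 0, "ry": 0, "rz": 0, "gripper": 0}])

```text
t: 16.95
eef_pos: [451.3, -172.5, 145.2]
tcp_rot: [-1.571, 0.0, 1.586]
ft_force: [-3.5, -0.7, 7.7]
opening: 0.001
```

jog_arm(series=[{"dx": -0.0001, "dy": 0, "dz": -0.001, "rx": 0, "ry": 0, "rz": 0, "gripper": 0}, {"dx": -0.0001, "dy": 0, "dz": -0.001, "rx": 0, "ry": 0, "rz": 0, "gripper": 0}, {"dx": -0.0001, "dy": 0, "dz": -0.001, "rx": 0, "ry": 0, "rz": 0, "gripper": 0}])

```text
t: 17.25
eef_pos: [450.8, -172.5, 142.2]
tcp_rot: [-1.57, 0.0, 1.586]
ft_force: [-5.0, -0.9, 8.4]
opening: 0.003
```

jog_arm(series=[{"dx": -0.0001, "dy": 0, "dz": -0.001, "rx": 0, "ry": 0, "rz": 0, "gripper": 0}, {"dx": -0.0001, "dy": 0, "dz": -0.001, "rx": 0, "ry": 0, "rz": 0, "gripper": 0}, {"dx": -0.0001, "dy": 0, "dz": -0.001, "rx": 0, "ry": 0, "rz": 0, "gripper": 0}])

```text
t: 17.55
eef_pos: [450.3, -172.5, 139.3]
tcp_rot: [-1.57, 0.0, 1.586]
ft_force: [-5.5, -1.4, 9.0]
opening: -0.0
```

jog_arm(series=[{"dx": -0.0001, "dy": 0, "dz": -0.001, "rx": 0, "ry": 0, "rz": 0, "gripper": 0}, {"dx": -0.0001, "dy": 0, "dz": -0.001, "rx": 0, "ry": 0, "rz": 0, "gripper": 0}])

```text
t: 17.75
eef_pos: [450.0, -172.5, 137.3]
tcp_rot: [-1.57, 0.0, 1.586]
ft_force: [-7.4, -1.9, 10.0]
opening: 0.007
```

jog_arm(series=[{"dx": 0, "dy": 0, "dz": -0.001, "rx": 0, "ry": 0, "rz": 0, "gripper": 0}, {"dx": 0, "dy": 0, "dz": -0.001, "rx": 0, "ry": 0, "rz": 0, "gripper": 0}])

```text
t: 17.95
eef_pos: [449.9, -172.5, 135.2]
tcp_rot: [-1.569, -0.0, 1.586]
ft_force: [-6.9, -1.8, 9.0]
opening: 0.004
```

jog_arm(series=[{"dx": -0.0006, "dy": 0, "dz": -0.0005, "rx": 0, "ry": 0, "rz": 0, "gripper": 0}, {"dx": -0.0003, "dy": 0, "dz": -0.0005, "rx": 0, "ry": 0, "rz": 0, "gripper": 0}])

```text
t: 18.15
eef_pos: [449.6, -172.5, 134.4]
tcp_rot: [-1.571, 0.0, 1.586]
ft_force: [-3.0, -1.0, 9.7]
opening: 0.006
```

jog_arm(series=[{"dx": -0.0003, "dy": 0, "dz": -0.0007, "rx": 0, "ry": 0, "rz": 0, "gripper": 0}, {"dx": 0, "dy": 0, "dz": -0.0007, "rx": 0, "ry": 0, "rz": 0, "gripper": 0}])

```text
t: 18.35
eef_pos: [449.4, -172.5, 133.0]
tcp_rot: [-1.571, 0.0, 1.586]
ft_force: [-3.9, -0.9, 9.6]
opening: 0.005
```

jog_arm(series=[{"dx": 0, "dy": 0, "dz": -0.0007, "rx": 0, "ry": 0, "rz": 0, "gripper": 0}, {"dx": 0, "dy": 0, "dz": -0.0007, "rx": 0, "ry": 0, "rz": 0, "gripper": 0}])

```text
t: 18.55
eef_pos: [449.3, -172.5, 131.6]
tcp_rot: [-1.571, 0.0, 1.586]
ft_force: [-5.5, -0.8, 10.6]
opening: 0.005
```

jog_arm(series=[{"dx": 0, "dy": 0, "dz": -0.0007, "rx": 0, "ry": 0, "rz": 0, "gripper": 0}])

```text
t: 18.65
eef_pos: [449.2, -172.5, 130.9]
tcp_rot: [-1.57, 0.0, 1.586]
ft_force: [-4.4, -0.9, 9.8]
opening: 0.008
```

jog_arm(series=[{"dx": -0.0002, "dy": 0, "dz": -0.0006, "rx": 0, "ry": 0, "rz": 0, "gripper": 0}])

```text
t: 18.75
eef_pos: [449.1, -172.5, 130.3]
tcp_rot: [-1.571, 0.0, 1.586]
ft_force: [-3.9, -0.8, 9.9]
opening: 0.003
```

jog_arm(series=[{"dx": -0.0002, "dy": 0, "dz": -0.0006, "rx": 0, "ry": 0, "rz": 0, "gripper": 0}])

```text
t: 18.85
eef_pos: [449.0, -172.5, 129.8]
tcp_rot: [-1.571, 0.0, 1.586]
ft_force: [-4.1, -0.7, 9.1]
opening: 0.002
```

jog_arm(series=[{"dx": 0, "dy": 0, "dz": -0.0006, "rx": 0, "ry": 0, "rz": 0, "gripper": 0}])

```text
t: 18.95
eef_pos: [449.0, -172.5, 129.2]
tcp_rot: [-1.571, 0.0, 1.586]
ft_force: [-3.8, 0.2, 10.4]
opening: 0.004
```

jog_arm(series=[{"dx": 0, "dy": 0, "dz": -0.0006, "rx": 0, "ry": 0, "rz": 0, "gripper": 0}])

```text
t: 19.05
eef_pos: [448.9, -172.5, 128.6]
tcp_rot: [-1.571, 0.0, 1.586]
ft_force: [-4.1, -0.8, 12.0]
opening: 0.007
```

jog_arm(series=[{"dx": 0, "dy": 0, "dz": -0.0005, "rx": 0, "ry": 0, "rz": 0, "gripper": 0}])

```text
t: 19.15
eef_pos: [448.9, -172.5, 128.1]
tcp_rot: [-1.571, 0.0, 1.586]
ft_force: [-5.2, -2.4, 12.3]
opening: 0.007
```

jog_arm(series=[{"dx": 0, "dy": 0, "dz": -0.0005, "rx": 0, "ry": 0, "rz": 0, "gripper": 0}])

```text
t: 19.25
eef_pos: [448.9, -172.5, 127.7]
tcp_rot: [-1.571, 0.0, 1.586]
ft_force: [-5.6, -0.4, 14.0]
opening: 0.001
```

jog_arm(series=[{"dx": 0, "dy": 0, "dz": -0.0005, "rx": 0, "ry": 0, "rz": 0, "gripper": 0}])

```text
t: 19.35
eef_pos: [448.9, -172.5, 127.3]
tcp_rot: [-1.571, 0.0, 1.586]
ft_force: [-6.6, -0.6, 18.4]
opening: 0.004
```

The force is stepping up (12, 14, 18 N per 0.5 mm), so it is going firm. I'll hold and read.

jog_arm(series=[{"dx": 0, "dy": 0, "dz": 0, "rx": 0, "ry": 0, "rz": 0, "gripper": 0}, {"dx": 0, "dy": 0, "dz": 0, "rx": 0, "ry": 0, "rz": 0, "gripper": 0}])

```text
t: 19.55
eef_pos: [448.9, -172.6, 127.4]
tcp_rot: [-1.571, 0.0, 1.586]
ft_force: [-6.1, -0.9, 15.1]
opening: 0.004
```

jog_arm(series=[{"dx": 0, "dy": 0, "dz": -0.0003, "rx": 0, "ry": 0, "rz": 0, "gripper": 0}])

```text
t: 19.65
eef_pos: [448.8, -172.5, 127.2]
tcp_rot: [-1.571, 0.0, 1.586]
ft_force: [-7.8, 0.0, 19.7]
opening: 0.003
```

jog_arm(series=[{"dx": 0, "dy": 0, "dz": 0, "rx": 0, "ry": 0, "rz": 0, "gripper": 0}, {"dx": 0, "dy": 0, "dz": 0, "rx": 0, "ry": 0, "rz": 0, "gripper": 0}])

```text
t: 19.85
eef_pos: [448.8, -172.6, 127.2]
tcp_rot: [-1.571, 0.0, 1.586]
ft_force: [-6.8, 1.1, 18.1]
opening: 0.004
```

Steady at 18 N with no movement: firm, inside the 16–20 N band. I'll back off straight up, then look.

jog_arm(series=[{"dx": -0.0005, "dy": 0, "dz": 0.002, "rx": 0, "ry": 0, "rz": 0, "gripper": 0}, {"dx": 0, "dy": 0, "dz": 0.01, "rx": 0, "ry": 0, "rz": 0, "gripper": 0}, {"dx": 0, "dy": 0, "dz": 0.03, "rx": 0, "ry": 0, "rz": 0, "gripper": 0}, {"dx": 0, "dy": 0.02, "dz": 0.04, "rx": 0, "ry": 0, "rz": 0, "gripper": 0}, {"dx": 0, "dy": 0.045, "dz": 0.02, "rx": 0, "ry": 0, "rz": 0, "gripper": 0}, {"dx": 0.02, "dy": 0.045, "dz": 0, "rx": 0, "ry": 0, "rz": 0, "gripper": 0}, {"dx": 0.04, "dy": 0.01, "dz": 0, "rx": 0, "ry": 0, "rz": 0, "gripper": 0}, {"dx": 0.03, "dy": 0, "dz": 0, "rx": 0, "ry": 0, "rz": 0, "gripper": 0}, {"dx": 0, "dy": 0, "dz": 0, "rx": 0, "ry": 0, "rz": 0, "gripper": 0}, {"dx": 0, "dy": 0, "dz": 0, "rx": 0, "ry": 0, "rz": 0, "gripper": 0}])

```text
t: 20.85
eef_pos: [538.3, -52.2, 228.1]
tcp_rot: [-1.57, -0.0, 1.586]
ft_force: [0.7, 0.4, -0.4]
opening: 0.003
```

```bash
python3 - <<'E'
from h import *
im,p=look("wrist","w14");print(p,env.state()["ft_force"])
cv2.imwrite("pics/w14c.png",cv2.resize(im[40:290,60:320],None,fx=2.3,fy=2.3,interpolation=cv2.INTER_CUBIC))
s,_=look("scene","s14")
cv2.imwrite("pics/s14c.png",cv2.resize(s[190:340,60:230],None,fx=3.6,fy=3.6,interpolation=cv2.INTER_CUBIC))
E
```

```text
(array([538.32438053, -52.1964072 , 228.09026826]), array([-1.56982712e+00, -3.28924851e-04,  1.58606054e+00])) [ 0.01081978  0.19017291 -0.66618458]
```

View pics/w14c.png

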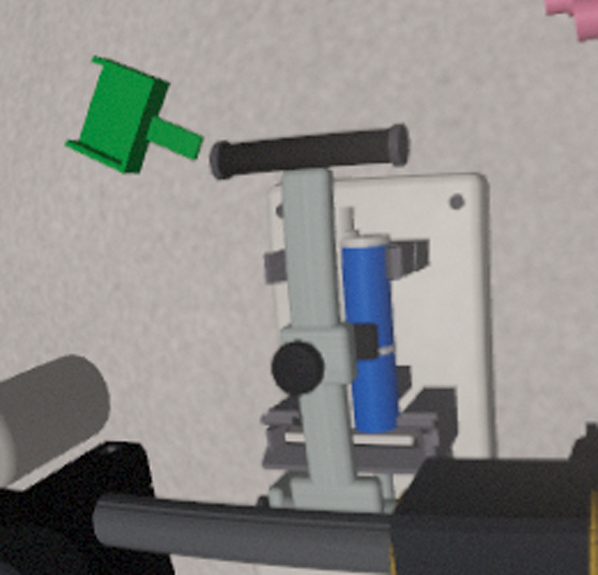

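View pics/s14c.png

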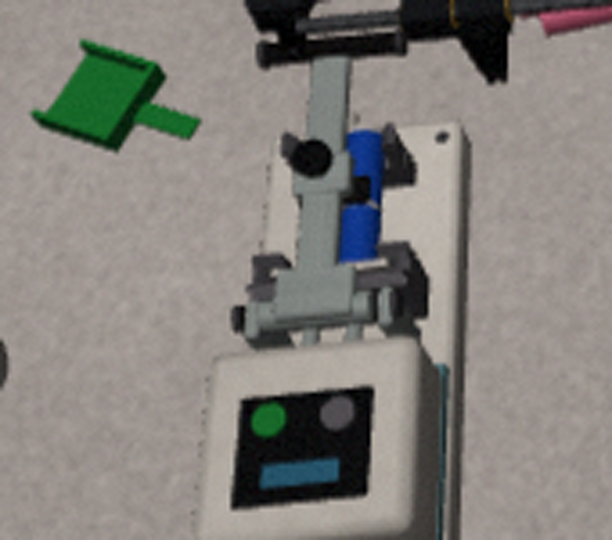

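```bash
python3 - <<'E'
from h import *
im=cv2.imread("pics/w14.png")
cv2.imwrite("pics/w14d.png",cv2.resize(im[125:255,170:255],None,fx=4.6,fy=4.6,interpolation=cv2.INTER_CUBIC))
p=np.load("pics/w14.npy");pose=(p[:3],p[3:])
for z in(84,86,90,94):
    L=onz("wrist",(60+286/2.3-.3,40+438/2.3-.3),z,pose);R=onz("wrist",(60+414/2.3-.3,40+438/2.3-.3),z,pose)
    print(z,L.round(1),R.round(1),np.linalg.norm(L-R).round(2))
E
```

```text
84 [ 584.4 -204.4   84. ] [ 581.9 -138.1   84. ] 66.42
86 [ 583.7 -203.4   86. ] [ 581.1 -137.5   86. ] 65.99
90 [ 582.2 -201.4   90. ] [ 579.7 -136.3   90. ] 65.11
94 [ 580.6 -199.4   94. ] [ 578.2 -135.2   94. ] 64.23
```

View pics/w14d.png

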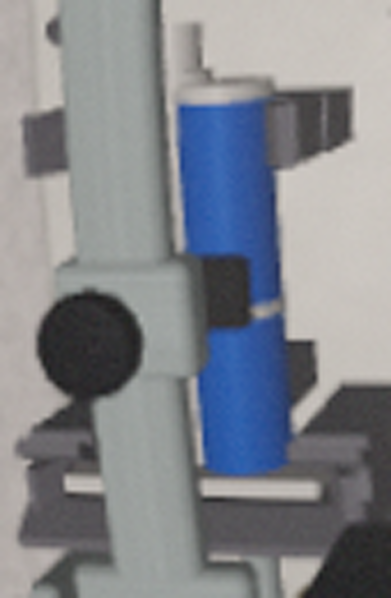

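The flange reads 66.0 mm wide at z=86, which is its home height; at 94 it would read 64.2. It sits below the groove wall tops. One drift check, then I hand in.

jog_arm(series=[{"dx": 0, "dy": 0.03, "dz": 0.02, "rx": 0, "ry": 0, "rz": 0, "gripper": 0}, {"dx": 0, "dy": 0.04, "dz": 0.02, "rx": 0, "ry": 0, "rz": 0, "gripper": 0}, {"dx": 0, "dy": 0.04, "dz": 0, "rx": 0, "ry": 0, "rz": 0, "gripper": 0}, {"dx": 0, "dy": 0.04, "dz": 0, "rx": 0, "ry": 0, "rz": 0, "gripper": 0}, {"dx": 0, "dy": 0, "dz": 0, "rx": 0, "ry": 0, "rz": 0, "gripper": 0}, {"dx": 0, "dy": 0, "dz": 0, "rx": 0, "ry": 0, "rz": 0, "gripper": 0}, {"dx": 0, "dy": 0, "dz": 0, "rx": 0, "ry": 0, "rz": 0, "gripper": 0}, {"dx": 0, "dy": 0, "dz": 0, "rx": 0, "ry": 0, "rz": 0, "gripper": 0}])

```text
t: 21.75
eef_pos: [538.5, 96.3, 268.3]
tcp_rot: [-1.571, 0.0, 1.584]
ft_force: [0.5, 0.7, 0.1]
opening: 0.004
```

```bash
python3 - <<'E'
from h import *
s,_=look("scene","s15");a=cv2.imread("pics/s14.png")
d=cv2.absdiff(s,a).max(2)[225:345,115:190];print("changed px around dispenser",(d>40).sum())
r=np.hstack([cv2.resize(x[190:340,60:230],None,fx=2.3,fy=2.3,interpolation=cv2.INTER_CUBIC) for x in(a,s)]);cv2.imwrite("pics/cmp.png",r)
E
```

```text
changed px around dispenser 0
```

View pics/cmp.png

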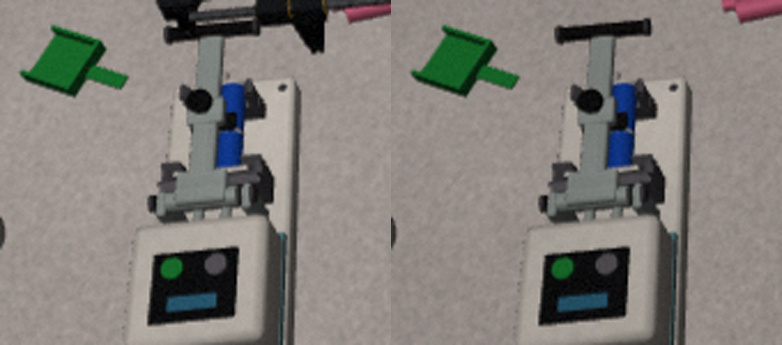

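The clamp and cartridge haven't moved between the two pictures, and the robot is clear. Handing in.

```bash
python3 -c "
from cell import env
print(env.job_done())"
```

```text
the job is handed in; nothing more can be done
None
```

The blue-and-white cartridge is loaded in the dispenser and clamped, and I handed the job in at about 22 s of the 61 s allowed. I laid it in the cradle with its flange in the groove and its nose to the front, let go, then swung the clamp over and pressed it down.

- **Press force:** it went firm at a steady 18 N upward on the bar, with no further movement. The highest press reading was about 20 N, below the 34 N limit. There was also about 7 N of sideways drag.
- **Swinging the clamp:** earlier, with the clamp still well above the cartridge, the force briefly reached about 26 N because my motion was off the bar's arc. I corrected it straight away.
- **Fully home:** in the wrist picture the flange measured 66.0 mm wide at home height (z = 86), which matches. I did not measure the height of the nose end separately.
- **Holding by itself:** the clamp and cartridge did not move between two scene pictures about a second apart, with the robot clear.
- **Disagreements:** the top and wrist cameras differed by 2 to 5 mm on positions. I used wrist readings relative to the held cartridge for the final fit. From tool height, the clamp ended near 0.02 rad, the low end of the stated home range.
- **Everything else:** I made no contact with the other cartridge or anything else on the counter. Some early move calls were refused for missing keys, and nothing moved.

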